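# Line up the lipsticks by height on the vanity tray

### The job

Stand the four lipsticks upright in the steel tray, one centred on each round mark, in order of height: the shortest on the mark next to the ceramic jar, and so on up to the tallest on the mark farthest from it. Do not knock any lipstick over on the way, and leave the jar where it stands.

Things in the scene. Friction and masses are not known exactly. Their poses are not given: they have to be found in the camera images.
- lipstick_red: Closed round lipstick, gold base, bright red cap, thin gold ring between; 24 mm diameter, 55 mm tall (the shortest), 25 to 34 g nominal. Stands loose on the vanity left or right of the tray, at least 35 mm free on its +y and -y sides; a low scrubber or compact may lie 25 mm off along x. Origin: centre of its underside; z up along its length.
- lipstick_black: Closed round lipstick, gold base, black cap, thin gold ring between; 24 mm diameter, 70 mm tall (second shortest), 25 to 34 g nominal. Stands loose on the vanity left or right of the tray, at least 35 mm free on its +y and -y sides; a low scrubber or compact may lie 25 mm off along x. Origin: centre of its underside; z up along its length.
- lipstick_pink: Closed round lipstick, white base, pink cap, thin gold ring between; 24 mm diameter, 85 mm tall (second tallest), 25 to 34 g nominal. Stands loose on the vanity left or right of the tray, at least 35 mm free on its +y and -y sides; a low scrubber or compact may lie 25 mm off along x. Origin: centre of its underside; z up along its length.
- lipstick_gold: Closed round lipstick, black base, matt gold cap, thin gold ring between; 24 mm diameter, 100 mm tall (the tallest), 25 to 34 g nominal. Stands loose on the vanity left or right of the tray, at least 35 mm free on its +y and -y sides; a low scrubber or compact may lie 25 mm off along x. Origin: centre of its underside; z up along its length.
- mark_1: Round dark teal mark, 44 mm diameter, 2 mm thick, fixed on the floor of the steel tray: the mark next to the jar. The four lie in a straight row, 62 mm between centres. Origin: centre of its underside, 3 mm above the vanity top (its upper face is at 5 mm); x points along the row away from the jar, z up.
- mark_2: Round dark teal mark, 44 mm diameter, 2 mm thick, fixed on the floor of the steel tray: second from the jar. The four lie in a straight row, 62 mm between centres. Origin: centre of its underside, 3 mm above the vanity top (its upper face is at 5 mm); x points along the row away from the jar, z up.
- mark_3: Round dark teal mark, 44 mm diameter, 2 mm thick, fixed on the floor of the steel tray: third from the jar. The four lie in a straight row, 62 mm between centres. Origin: centre of its underside, 3 mm above the vanity top (its upper face is at 5 mm); x points along the row away from the jar, z up.
- mark_4: Round dark teal mark, 44 mm diameter, 2 mm thick, fixed on the floor of the steel tray: the mark farthest from the jar. The four lie in a straight row, 62 mm between centres. Origin: centre of its underside, 3 mm above the vanity top (its upper face is at 5 mm); x points along the row away from the jar, z up.
- jar: Small closed ceramic jar, white with a blue lid and knob, 57 mm diameter, 51 mm tall, loose, standing in line with the marks, 70 mm from the centre of the nearest. Origin: centre of its underside. Leave it alone. The tray under it and the marks is fixed, 350 x 110 mm, rim 12 mm high, row along its middle; it may point any way.

How it is judged:
By the outcome, as a careful person would: the job done as asked, in the order asked, and still so for the second after the job is handed in, with the robot touching nothing.
It also fails if it takes over 96 s, if anything falls off the work surface, if the arm or the gripper's body presses on something with over 40 N, if the wrist force passes 120 N, or if a joint passes its speed limit or range.

### The arm

A 6-joint arm with a two-finger parallel gripper is mounted at the origin on the work surface. World frame = base frame: x ahead of the robot, y to its left, z up, the work surface at z = 0. Lengths are in mm, angles in rad, forces in N, time in s.
With the tool pointing down it reaches from about 275 to 1000 mm from the base axis. Payload 8.4 kg.
Tool frame: the origin (TCP) lies midway between the tips of the shut fingers; the grasp point (between the pads) lies r.grasp_offset behind it (r.grasp_offset is the distance from the TCP to the grasp point, in mm); z points along the fingers, y is the direction in which the jaws open and shut (so a half turn about z gives the same grasp; the last joint's range is limited). The gripper opens to 85 mm and grips with 20 to 120 N. Pads are 22 mm wide; open, the fingers measure 114 mm over their backs; the gripper's body (76 mm by 85 mm) begins 54 mm behind the grasp point. The pads swing forward as they close: fully open they stand 13 mm farther back than shut.
Start: joints at [-1.313, 0.353, 1.633, -0, 1.155, -0.002], TCP at [160.553, -604.028, 192.281] pointing down, gripper open.
Joint ranges: [-2.63, 2.63], [-0.92, 2.1], [0.06, 2.66], [-1.3, 4.44], [0, 2.69], [-3.02, 3.02]. Speed limits (rad/s): [2.22, 2.22, 2.79, 3.14, 3.14, 3.14].

### API

Orientations are given as [roll, pitch, yaw] about the fixed x, y, z axes, in that order (R = Rz(yaw) Ry(pitch) Rx(roll)).
In Python, from rig import r gives the robot as it stands.
- The arm moves only by the tool jog_arm, never from a script. Its argument "series" is a list that holds one entry, the list of rows, each a list of 7 numbers: the shift along the tool's x, y, z in cm, then the turn, a rotation vector about the tool's x, y, z in degrees, then the finger opening in cm, from 0 to 8.54. A call has 1 to 5 rows; each row is the pose to reach, as a shift and turn from the pose commanded when the call began, along the tool's axes at that moment; what a row does not reach only later rows make up. A row lasts 1/8 s, in which the tool goes at most 62.5 mm and 10.7 degrees, less where a joint would pass 70% of its speed; a pose out of reach is approached as far as the arm can. A call with a gripper value outside its range is refused whole. The fingers move at their own pace and stop on an object; "newtons" is the grip in N (left out, the last holds). Time passes only in rows, so rows that repeat a pose let the fingers close. It gives the time, the measured TCP pose, the force and the opening at its end, in the units of the state.
- r.sense(): the state, without advancing time (a new reading comes with each control period).
- r.grab_frame(name): name is "scene" or "top"; returns the picture (480x640x3 uint8, red, green, blue); there is no depth.
- r.calibration(name): a dict with "mtx" (3x3 intrinsics, pixels), "origin" and "attitude" of the camera in the world. Camera axes: x right, y down, z forward; pixel columns grow to the right and rows downward; lengths in mm; the calibration is good to about 2 mm. A picture is of the moment at which its call begins. calibration takes no time and is no camera call.
- r.sign_off(): hands the job in, once; it reports no verdict.
The state is a dict: "clock": time; "qpos": joint angles; "qvel": joint speeds; "joint_efforts": joint torques, N m; "eef_pos": TCP position; "tcp_rot": TCP orientation; "contact_force": force on the tool from outside, world axes, zero at the start; "wrist_torque": the same for the moment, N m; "opening": opening from 0.0 (shut) to 1.0 (fully open).
Only numpy, scipy, OpenCV 4.12 (cv2) and the standard library are available. Lean on these libraries where they do the work, as an engineer would, in place of code of your own. Each camera call takes 0.05 s, during which the arm holds its last target.

## Working session

There is one attempt and no reset: what is moved stays moved. The work goes in short steps, Python scripts to look and compute and a tool call to move; the robot and the scene stay as the last step left them, time stands still between calls to the robot, and variables do not carry over. Pictures are saved under pics/ and viewed, and the job is handed in when it is done.

Besides the shell and the picture viewer there is one more tool, called after "Request:" by a JSON object that holds its "api" and its "payload", one argument or row to a line. jog_arm: Moves the arm, as the interface text tells. Its arguments: {"type":"object","properties":{"series":{"type":"array","items":{"type":"array","items":{"type":"array","items":{"type":"number"}}}},"newtons":{"type":"number"}},"required":["series"]}

```bash
ls; mkdir -p pics; python3 - <<'E'
from rig import r
import cv2
print(r.sense(), r.grasp_offset)
for n in("scene","top"):
    im=r.grab_frame(n); cv2.imwrite(f"pics/{n}0.png",im[:,:,::-1]); print(n,r.calibration(n))
E
```

```text
pics
{'clock': 0.0, 'qpos': array([-1.31338324e+00,  3.53657349e-01,  1.63417089e+00, -1.38528741e-05,
        1.15521948e+00, -2.43251548e-03]), 'qvel': array([ 1.53551566e-03, -2.40919688e-04, -1.39432651e-03, -1.96265418e-05,
       -4.25411361e-04,  2.93806534e-04]), 'joint_efforts': array([ 2.17216598e-04, -6.05267358e+01, -3.42068803e+01,  8.49433923e-05,
        9.08325543e-03, -7.90575712e-06]), 'eef_pos': array([ 160.41466659, -603.48139279,  191.5402641 ]), 'tcp_rot': array([-3.14013756e+00,  9.12611810e-06,  2.59851210e-01]), 'contact_force': array([ 0.4487013,  0.6574927, -0.3646108]), 'wrist_torque': array([ 0.01524024,  0.0036843 , -0.0131552 ]), 'opening': 1.0006689222264062} 18.700000000000003
scene {'mtx': array([[567.51931952,   0.        , 319.52674357],
       [  0.        , 567.51931952, 240.1375962 ],
       [  0.        ,   0.        ,   1.        ]]), 'origin': array([1292.87325589, -454.60660355,  889.47551211]), 'attitude': array([-2.34398959e+00,  1.03002948e-03,  1.03957095e+00])}
top {'mtx': array([[442.9217213 ,   0.        , 320.72257025],
       [  0.        , 442.9217213 , 233.96263757],
       [  0.        ,   0.        ,   1.        ]]), 'origin': array([459.2864494 , -12.0839775 , 860.78049809]), 'attitude': array([-3.01956498e+00,  2.45976686e-03, -1.58024470e+00])}
```

View pics/top0.png

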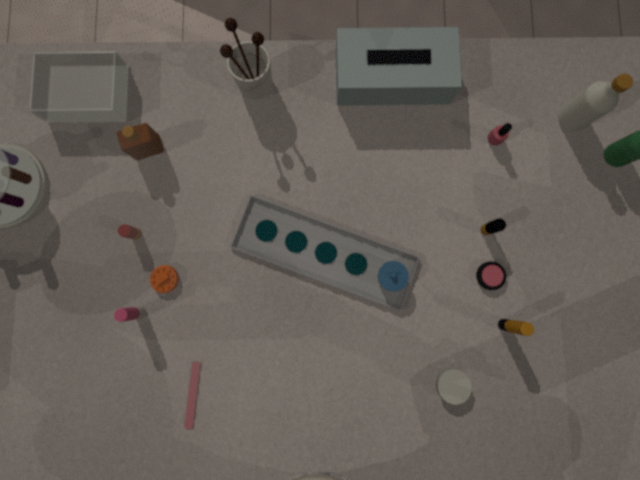

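View pics/scene0.png

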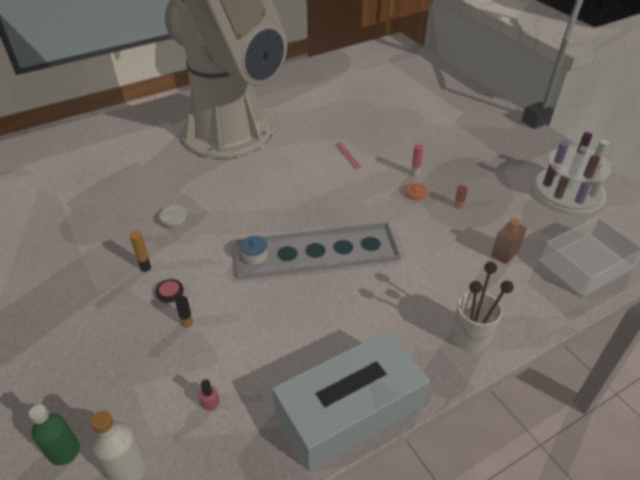

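```bash
python3 - <<'E'
import cv2,numpy as np
t=cv2.imread("pics/top0.png");s=cv2.imread("pics/scene0.png")
def crop(im,c,w=25): 
    x,y=c; return cv2.resize(im[y-w:y+w,x-w:x+w],(195,195),interpolation=cv2.INTER_NEAREST)
a=np.hstack([crop(t,c) for c in [(128,232),(127,314),(493,227),(516,327)]])
b=np.hstack([crop(s,c) for c in [(461,197),(417,160),(184,310),(141,251)]])
o=np.vstack([a,b]); o=np.clip(o*1.8,0,255).astype(np.uint8)
cv2.imwrite("pics/crops.png",o)
E
```

```text
(no output)
```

View pics/crops.png

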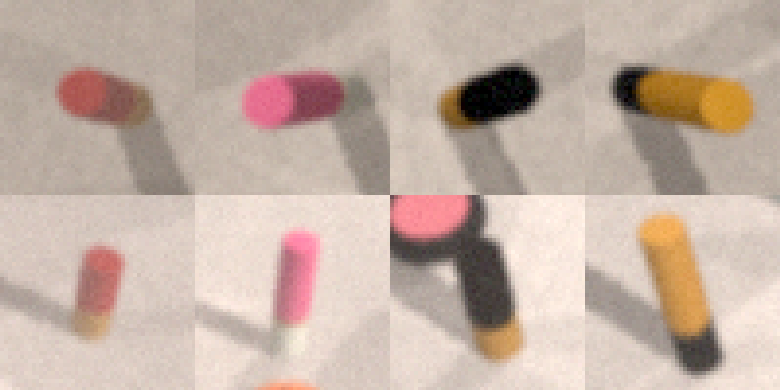

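```bash
cat > h.py <<'E'
import cv2,numpy as np
from scipy.spatial.transform import Rotation as Ro
def cast(cal,px,z):
    px=np.atleast_2d(np.asarray(px,float))
    R=Ro.from_euler('xyz',cal['attitude']).as_matrix()
    d=np.c_[px,np.ones(len(px))]@np.linalg.inv(cal['mtx']).T@R.T
    o=cal['origin']; return (o+d*((z-o[2])/d[:,2])[:,None])[:,:2]
def top(cal,mask,h,rad=12):
    ys,xs=np.nonzero(mask); P=cast(cal,np.c_[xs,ys],h); n=cal['origin'][:2]
    u=P.mean(0)-n; u/=np.linalg.norm(u); v=np.array([-u[1],u[0]])
    for k in range(3):
        a=(P-n)@u; b=(P-n)@v
        sel=a>a.max()-2*rad
        lat=(np.percentile(b[sel],1)+np.percentile(b[sel],99))/2
        c=n+u*(np.sort(a)[-3:].mean()-rad)+v*lat
        u=c-n; u/=np.linalg.norm(u); v=np.array([-u[1],u[0]])
    b=(P-c)@v; a=(P-c)@u
    return c,np.ptp(b),np.ptp(a)
def comp(m,seed,w=30):
    n,l,st,ce=cv2.connectedComponentsWithStats(m.astype(np.uint8))
    best=min((i for i in range(1,n) if st[i,4]>15),key=lambda i:np.hypot(*(ce[i]-seed)))
    return l==best
def hsvmask(im,k):
    H=cv2.cvtColor(im,cv2.COLOR_BGR2HSV);h,s,v=[H[...,i].astype(int) for i in range(3)]
    return {'red':((h<8)|(h>165))&(s>85),'pink':((h>155)|(h<3))&(s>85),'black':v<40,'gold':(h>8)&(h<28)&(s>120),'teal':(h>80)&(h<100)&(s>130),'base':(h>8)&(h<28)&(s>80)}[k]
E
python3 - <<'E'
from h import *
from rig import r
T=cv2.imread("pics/top0.png");S=cv2.imread("pics/scene0.png")
ct=r.calibration('top');cs=r.calibration('scene')
for n,k,h,a,b in [('red','red',55,(124,231),(461,193)),('black','black',70,(495,226),(184,306)),('pink','pink',85,(126,314),(417,155)),('gold','gold',100,(519,327),(139,247))]:
    for im,c,p in((T,ct,a),(S,cs,b)):
        m=comp(hsvmask(im,k),p); print(n,m.sum(),*[np.round(q,1) for q in top(c,m,h)])
for im,c,ps in((T,ct,[(356,264),(326,253),(296,242),(266,230)]),(S,cs,[(288,253),(316,250),(343,247),(370,243)])):
    P=[]
    for p in ps:
        m=comp(hsvmask(im,'teal'),p);ys,xs=np.nonzero(m);q=cast(c,np.c_[xs,ys],5);P.append(q.mean(0));print(m.sum(),q.mean(0).round(1),np.ptp(q,axis=0).round())
    P=np.array(P);print(np.linalg.norm(np.diff(P,axis=0),axis=1),np.degrees(np.arctan2(*(P[3]-P[0])[::-1])))
E
```

```text
red 189 [568.6 349.6] 21.3 34.8
red 123 [576.6 348.3] 19.8 59.1
black 203 [ 570.1 -330.6] 20.2 36.3
black 114 [ 575.9 -334.1] 16.2 54.1
pink 282 [417.6 335.4] 22.6 43.4
pink 164 [425.3 334.8] 19.5 91.6
gold 361 [ 388.7 -355.2] 21.7 52.6
gold 307 [ 395.4 -357.4] 20.1 91.2
314 [505.9 -78. ] [37. 37.]
311 [528.3 -20. ] [37. 37.]
304 [550.4  37.9] [37. 37.]
305 [572.4  95.8] [37. 37.]
[62.12384151 62.00841179 61.92066365] 69.06155071952783Traceback (most recent call last):
  File "<stdin>", line 11, in <module>
  File "h.py", line 21, in comp
    best=min((i for i in range(1,n) if st[i,4]>15),key=lambda i:np.hypot(*(ce[i]-seed)))
ValueError: min() iterable argument is empty
```

```bash
python3 - <<'E'
from h import *
from rig import r
S=cv2.imread("pics/scene0.png");T=cv2.imread("pics/top0.png")
H=cv2.cvtColor(S,cv2.COLOR_BGR2HSV);print(H[253,288],H[243,370], H[260,320])
cs=r.calibration('scene');ct=r.calibration('top')
m0=(H[...,0]>70)&(H[...,0]<115)&(H[...,1]>80)&(H[...,2]<75)
P=[]
for p in [(288,253),(316,250),(343,247),(370,243)]:
    m=comp(m0,p);ys,xs=np.nonzero(m);q=cast(cs,np.c_[xs,ys],5);P.append(q.mean(0));print(m.sum(),q.mean(0).round(1),np.ptp(q,axis=0).round())
# looser lipstick masks by local background difference
def diff(im,p,w,thr,chrom):
    L=cv2.cvtColor(im,cv2.COLOR_BGR2LAB).astype(float); x,y=p
    sub=L[y-w:y+w,x-w:x+w]; bg=np.median(sub.reshape(-1,3),0)
    d=np.hypot(L[...,1]-bg[1],L[...,2]-bg[2]); return d>thr
for n,h,a,b in [('red',55,(126,231),(461,196)),('pink',85,(126,314),(417,155)),('gold',100,(519,327),(139,247))]:
    for im,c,p in((T,ct,a),(S,cs,b)):
        m=comp(diff(im,p,20,9,1),p); print(n,m.sum(),*[np.round(q,1) for q in top(c,m,h)])
H=cv2.cvtColor(T,cv2.COLOR_BGR2HSV);
m=comp(H[...,2]<60,(495,226));print('black',m.sum(),*[np.round(q,1) for q in top(ct,m,70)])
# jar lid in top
m=comp((H[...,0]>98)&(H[...,0]<118)&(H[...,1]>100),(394,276));ys,xs=np.nonzero(m);print('jar',cast(ct,np.c_[xs,ys],42).mean(0))
E
```

```text
[90 65 55] [90 52 59] [ 15   9 118]Traceback (most recent call last):
  File "<stdin>", line 9, in <module>
  File "h.py", line 21, in comp
    best=min((i for i in range(1,n) if st[i,4]>15),key=lambda i:np.hypot(*(ce[i]-seed)))
ValueError: min() iterable argument is empty
```

```bash
python3 - <<'E'
from h import *
from rig import r
S=cv2.imread("pics/scene0.png");T=cv2.imread("pics/top0.png")
H=cv2.cvtColor(S,cv2.COLOR_BGR2HSV)
cs=r.calibration('scene');ct=r.calibration('top')
m0=(H[...,0]>60)&(H[...,0]<125)&(H[...,1]>25)&(H[...,2]<85)
P=[]
for p in [(288,253),(316,250),(343,247),(370,243)]:
    m=comp(m0,p);ys,xs=np.nonzero(m);q=cast(cs,np.c_[xs,ys],5);P.append(q.mean(0));print(m.sum(),q.mean(0).round(1),np.ptp(q,axis=0).round())
def diff(im,p,w,thr,chrom):
    L=cv2.cvtColor(im,cv2.COLOR_BGR2LAB).astype(float); x,y=p
    sub=L[y-w:y+w,x-w:x+w]; bg=np.median(sub.reshape(-1,3),0)
    d=np.hypot(L[...,1]-bg[1],L[...,2]-bg[2]); return d>thr
for n,h,a,b in [('red',55,(126,231),(461,196)),('pink',85,(126,314),(417,155)),('gold',100,(519,327),(139,247))]:
    for im,c,p in((T,ct,a),(S,cs,b)):
        m=comp(diff(im,p,20,9,1),p); print(n,m.sum(),*[np.round(q,1) for q in top(c,m,h)])
H=cv2.cvtColor(T,cv2.COLOR_BGR2HSV);
m=comp(H[...,2]<60,(495,226));print('black',m.sum(),*[np.round(q,1) for q in top(ct,m,70)])
m=comp((H[...,0]>98)&(H[...,0]<118)&(H[...,1]>100),(394,276));ys,xs=np.nonzero(m);print('jar',cast(ct,np.c_[xs,ys],42).mean(0))
E
```

```text
204 [509.8 -77.8] [41. 40.]
201 [532.4 -20.2] [41. 40.]
193 [554.6  37.8] [41. 41.]
187 [576.8  95.5] [40. 40.]
red 157 [568.6 349.8] 22.3 34.8
red 166 [575. 351.] 21.1 81.6
pink 304 [417.7 335.7] 23.0 43.7
pink 212 [421.8 337. ] 23.5 99.2
gold 359 [ 388.8 -355.5] 22.6 49.7
gold 369 [ 391.6 -357. ] 23.8 95.4
black 236 [ 570.4 -331.7] 22.2 39.4
jar [ 480.96483378 -142.97487969]
```

```bash
cat > go.py <<'E'
import sys,numpy as np
from rig import r
from scipy.spatial.transform import Rotation as Ro
def go(cur,x,y,z,yaw):
    p,e=cur; R=Ro.from_euler('xyz',e); G=Ro.from_euler('xyz',[np.pi,0,np.radians(yaw)])
    d=R.inv().apply(np.array([x,y,z])-p)/10; t=(R.inv()*G).as_rotvec(degrees=True)
    print(np.round(d,2),np.round(t,1)); return (np.array([x,y,z]),G.as_euler('xyz'))
s=r.sense();cur=(s['eef_pos'],s['tcp_rot']);a=list(map(float,sys.argv[1:]))
print(round(s['clock'],2),s['eef_pos'].round(1),s['tcp_rot'].round(3),round(s['opening'],3))
for i in range(0,len(a),4): cur=go(cur,*a[i:i+4])
E
python3 go.py 390.5 -356.3 140 0  390.5 -356.3 40 0 390.5 -356.3 180 0 574.6 95.7 180 69 574.6 95.7 46 69
```

```text
0.1 [ 160.4 -603.6  191.6] [-3.14 -0.    0.26] 1.001
[ 28.59 -17.98   5.19] [-0.1  0.  14.9]
[ 0. -0. 10.] [0. 0. 0.]
[  0.   0. -14.] [0. 0. 0.]
[ 18.41 -45.2   -0.  ] [  0.   0. -69.]
[ 0.  -0.  13.4] [ 0.  0. -0.]
```

Request:
{"api": "jog_arm", "payload": {
  "series": [
    [[28.6, -18.0, 5.2, 0, 0, 14.9, 4.8], [28.6, -18.0, 5.2, 0, 0, 14.9, 4.8], [28.6, -18.0, 5.2, 0, 0, 14.9, 4.8], [28.6, -18.0, 5.2, 0, 0, 14.9, 4.8], [28.6, -18.0, 5.2, 0, 0, 14.9, 4.8]]
  ],
  "newtons": 30
}}

```text
clock: 0.72
eef_pos: [371.8, -376.3, 144.4]
tcp_rot: [3.142, -0.0, -0.001]
contact_force: [0.6, -0.3, -0.3]
opening: 0.56
```

Request:
{"api": "jog_arm", "payload": {
  "series": [
    [[0, 0, 0, 0, 0, 0, 4.8]]
  ]
}}

```text
clock: 0.85
eef_pos: [372.6, -374.5, 143.8]
tcp_rot: [-3.14, 0.001, 0.005]
contact_force: [0.3, 0.2, 0.8]
opening: 0.562
```

```bash
python3 go.py 390.5 -356.3 140 0
```

```text
0.85 [ 372.6 -374.5  143.8] [-3.14e+00  1.00e-03  5.00e-03] 0.562
[ 1.8  -1.81  0.39] [-0.1  0.1  0.3]
```

Request:
{"api": "jog_arm", "payload": {
  "series": [
    [[1.8, -1.8, 0.4, 0, 0, 0.2, 4.8], [1.8, -1.8, 0.4, 0, 0, 0.2, 4.8], [1.8, -1.8, 0.4, 0, 0, 0.2, 4.8], [1.8, -1.8, 0.4, 0, 0, 0.2, 4.8]]
  ]
}}

```text
clock: 1.35
eef_pos: [388.2, -360.8, 140.9]
tcp_rot: [3.141, 0.0, -0.005]
contact_force: [0.1, 0.0, 0.5]
opening: 0.561
```

```bash
python3 - <<'E'
from rig import r
import cv2,numpy as np
print(r.sense()['eef_pos'])
t=r.grab_frame('top')[:,:,::-1];s=r.grab_frame('scene')[:,:,::-1]
o=np.hstack([cv2.resize(t[270:380,450:580],(400,338)),cv2.resize(s[190:300,80:210],(400,338))])
cv2.imwrite('pics/a1.png',np.clip(o*1.6,0,255).astype(np.uint8))
E
```

```text
[ 388.19104282 -360.82290165  140.91980275]
```

View pics/a1.png

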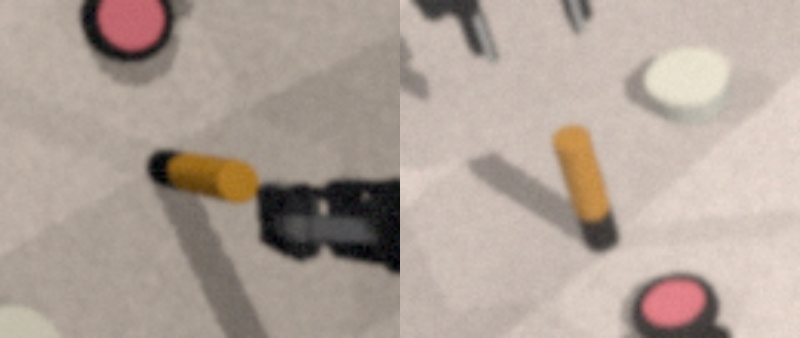

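```bash
cat >> h.py <<'E'
def proj(cal,P):
    R=Ro.from_euler('xyz',cal['attitude']).as_matrix()
    q=(np.atleast_2d(P)-cal['origin'])@R@cal['mtx'].T
    return q[:,:2]/q[:,2:]
E
python3 - <<'E'
from h import *
from rig import r
s=r.sense();p=s['eef_pos'];print(p,s['clock'],s['qpos'])
for n in('top','scene'):
    c=r.calibration(n)
    print(n,proj(c,[p,p+[0,22,0],p-[0,22,0],[p[0],p[1],100],[0,0,0]]).round(1))
im=r.grab_frame('top');cv2.imwrite('pics/a2.png',np.clip(cv2.resize(im[250:400,440:640,::-1],(800,600))*1.6,0,255).astype(np.uint8))
im=r.grab_frame('scene');cv2.imwrite('pics/a3.png',np.clip(im[:,:,::-1]*1.6,0,255).astype(np.uint8))
E
```

```text
[ 388.33974581 -360.64586142  140.88595953] 1.45 [-7.51172182e-01  2.64396729e-01  1.88627235e+00 -1.62604210e-04
  9.90745223e-01  8.24448029e-01]
top [[541.1 331.1]
 [527.3 331.2]
 [554.9 330.9]
 [529.2 328.7]
 [317.6 545. ]]
scene [[128.  218.8]
 [138.9 215. ]
 [116.9 222.7]
 [132.8 233.9]
 [225.6 131.7]]
```

View pics/a2.png

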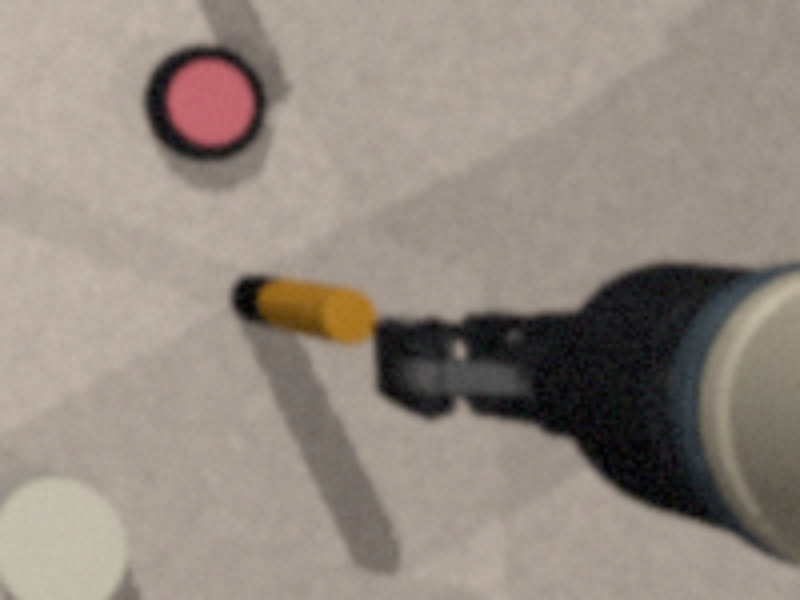

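View pics/a3.png

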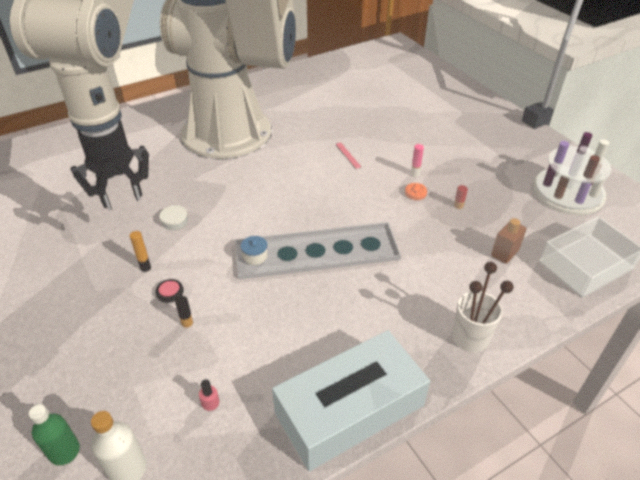

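Request:
{"api": "jog_arm", "payload": {
  "series": [
    [[0, 0, 0, 0, 0, 0, 0], [0, 0, 0, 0, 0, 0, 0], [0, 0, 0, 0, 0, 0, 0], [0, 0, 0, 0, 0, 0, 0], [0, 0, 0, 0, 0, 0, 0]]
  ]
}}

```text
clock: 2.17
eef_pos: [388.8, -359.9, 140.8]
tcp_rot: [-3.142, 0.0, -0.004]
contact_force: [0.6, 0.3, -0.6]
opening: 0.001
```

```bash
python3 - <<'E'
from h import *
from rig import r
a=r.grab_frame('top')[270:390,490:610,::-1];b=r.grab_frame('scene')[120:240,60:180,::-1]
print(r.sense())
cv2.imwrite('pics/a4.png',np.clip(np.hstack([cv2.resize(q,(400,400),interpolation=0) for q in(a,b)])*1.8,0,255).astype(np.uint8))
E
```

```text
{'clock': 2.275, 'qpos': array([-7.49691086e-01,  2.64473183e-01,  1.88638382e+00, -1.60940696e-05,
        9.90676552e-01,  8.24863920e-01]), 'qvel': array([ 0.00031021,  0.00108007,  0.00043075, -0.00132276,  0.00080477,
        0.00128845]), 'joint_efforts': array([ 2.85147347e-03, -5.03392375e+01, -3.04692435e+01,  1.89392895e-04,
        1.03834962e-03, -1.23124564e-04]), 'eef_pos': array([ 388.85872561, -359.99265915,  140.80292217]), 'tcp_rot': array([ 3.14154266e+00, -3.42710162e-05, -3.74985744e-03]), 'contact_force': array([ 0.22948593, -0.63103703, -0.03792714]), 'wrist_torque': array([ 0.00349234, -0.04667356,  0.00171563]), 'opening': 0.000768677865115871}
```

View pics/a4.png

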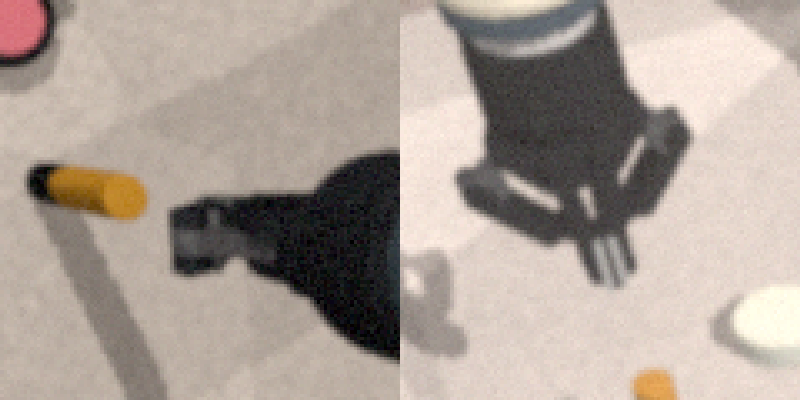

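```bash
python3 - <<'E'
from h import *
from rig import r
ct,cs=r.calibration('top'),r.calibration('scene')
def ray(c,p):
    a=np.r_[cast(c,p,0)[0],0];return c['origin'],a-c['origin']
def tri(p,q):
    A=[];b=[]
    for c,x in((ct,p),(cs,q)):
        o,d=ray(c,x);d/=np.linalg.norm(d);M=np.eye(3)-np.outer(d,d);A.append(M);b.append(M@o)
    X=np.linalg.lstsq(np.vstack(A),np.hstack(b),rcond=None)[0];return X,proj(ct,X)-p,proj(cs,X)-q
print(tri((547,342),(123.9,204.9)))
print(tri((544,342),(123.9,204.9)))
# lipstick top both views
print(tri((490+125*.3,270+197*.3),(60+256*.3,120+378*.3)))
# base robot
E
```

```text
(array([ 373.77082859, -357.85111349,  164.56773913]), array([[0.51213854, 0.23927227]]), array([[0.39043773, 0.12278555]]))
(array([ 372.65414351, -356.20613163,  162.2736481 ]), array([[1.74251766, 0.81023651]]), array([[1.3339387 , 0.41142616]]))
(array([ 389.04012018, -355.18413982,  100.22031448]), array([[-1.54835238, -0.73502932]]), array([[-1.28538411, -0.3529972 ]]))
```

Request:
{"api": "jog_arm", "payload": {
  "series": [
    [[4.0, 4.0, 2.0, 0, 0, 0, 0], [4.0, 4.0, 2.0, 0, 0, 0, 0], [4.0, 4.0, 2.0, 0, 0, 0, 0], [4.0, 4.0, 2.0, 0, 0, 0, 0], [4.0, 4.0, 2.0, 0, 0, 0, 0]]
  ]
}}

```text
clock: 2.9
eef_pos: [428.5, -399.9, 121.5]
tcp_rot: [3.141, -0.001, -0.004]
contact_force: [0.3, 0.1, -0.1]
opening: -0.002
```

```bash
python3 - <<'E'
from h import *
from rig import r
a=r.grab_frame('top')[240:390,490:640,::-1];b=r.grab_frame('scene')[130:280,20:170,::-1]
s=r.sense();p=s['eef_pos'];print(p,s['tcp_rot'],s['qpos'])
for n in('top','scene'):print(proj(r.calibration(n),[p,p+[0,0,20],p+[11,0,0],p-[11,0,0]]).round(1))
cv2.imwrite('pics/a5.png',np.clip(np.hstack([cv2.resize(q,(400,400),interpolation=0) for q in(a,b)])*1.8,0,255).astype(np.uint8))
E
```

```text
[ 428.61793097 -400.00014063  121.34572203] [ 3.14110214e+00 -5.83573153e-04 -3.74880687e-03] [-7.53458837e-01  3.69719320e-01  1.78329692e+00  4.63125875e-05
  9.87815052e-01  8.21060959e-01]
[[557.5 304.8]
 [564.  305.3]
 [557.  298. ]
 [558.  311.6]]
[[116.5 245.5]
 [113.8 238. ]
 [118.1 249. ]
 [114.8 242. ]]
```

View pics/a5.png

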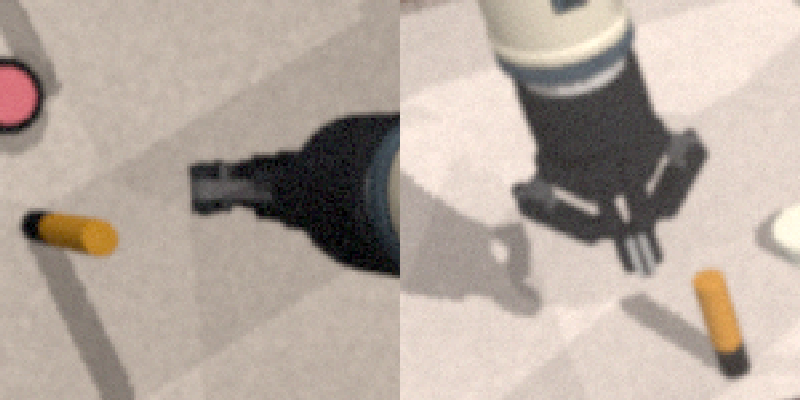

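```bash
cat >> h.py <<'E'
def tri(ct,cs,p,q):
    A=[];b=[]
    for c,x in((ct,p),(cs,q)):
        o=c['origin'];d=np.r_[cast(c,x,0)[0],0]-o;d/=np.linalg.norm(d);M=np.eye(3)-np.outer(d,d);A.append(M);b.append(M@o)
    X=np.linalg.lstsq(np.vstack(A),np.hstack(b),rcond=None)[0];return X,np.round(proj(ct,X)-p,1),np.round(proj(cs,X)-q,1)
E
python3 - <<'E'
from h import *
from rig import r
ct,cs=r.calibration('top'),r.calibration('scene')
for dx in (4,8): print(tri(ct,cs,(561+dx,310.9),(110.8,230)))
E
```

```text
(array([ 419.1196259 , -397.61172043,  152.2615523 ]), array([[1.7, 0.7]]), array([[1.4, 0.4]]))
(array([ 420.34366809, -399.70040121,  155.28752102]), array([[0.1, 0. ]]), array([[0.1, 0. ]]))
```

Request:
{"api": "jog_arm", "payload": {
  "series": [
    [[0, 0, 5, 0, 0, 0, 0], [0, 0, 9.0, 0, 0, 0, 0], [0, 0, 10, 0, 0, 0, 0], [0, 0, 10.0, 0, 0, 0, 0], [0, 0, 10.0, 0, 0, 0, 0]]
  ]
}}

```text
clock: 3.62
eef_pos: [429.7, -401.0, 22.5]
tcp_rot: [3.14, -0.002, -0.004]
contact_force: [-0.3, 0.1, 0.6]
opening: -0.001
```

```bash
python3 - <<'E'
from h import *
from rig import r
a=r.grab_frame('top')[240:390,490:640,::-1];b=r.grab_frame('scene')[150:300,20:170,::-1]
s=r.sense();p=s['eef_pos'];print(p,s['tcp_rot'],s['contact_force'])
for n in('top','scene'):print(proj(r.calibration(n),[p,p+[0,0,20],p+[11,0,0],p-[11,0,0]]).round(1))
cv2.imwrite('pics/a6.png',np.clip(np.hstack([cv2.resize(q,(400,400),interpolation=0) for q in(a,b)])*1.8,0,255).astype(np.uint8))
E
```

```text
[ 429.60251626 -400.93697168   22.35452567] [ 3.13984775e+00 -1.90307342e-03 -3.71837869e-03] [ 0.0033473   0.35985729 -0.24382678]
[[530.  302.3]
 [535.1 302.6]
 [529.6 296.4]
 [530.4 308.3]]
[[128.3 280.3]
 [126.  273.7]
 [129.9 283.8]
 [126.7 276.9]]
```

View pics/a6.png

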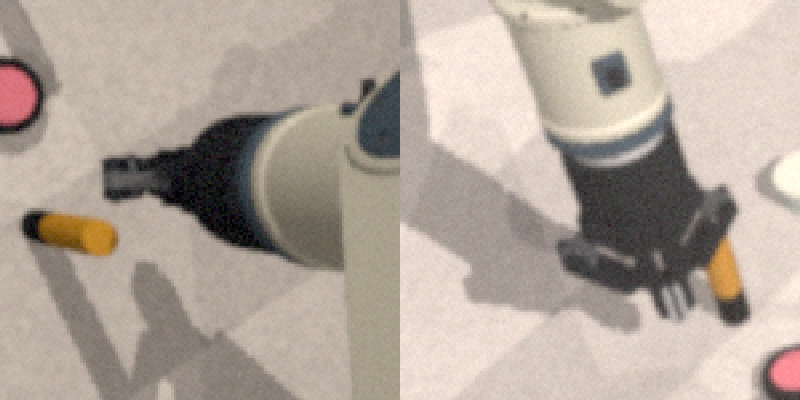

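Request:
{"api": "jog_arm", "payload": {
  "series": [
    [[0, 0, 1.0, 0, 0, 0, 0], [0, 0, 1.6, 0, 0, 0, 0], [0, 0, 1.6, 0, 0, 0, 0]]
  ]
}}

```text
clock: 4.1
eef_pos: [428.2, -399.7, 4.0]
tcp_rot: [-3.141, 0.001, -0.004]
contact_force: [-0.4, -0.3, -0.3]
opening: 0.001
```

Request:
{"api": "jog_arm", "payload": {
  "series": [
    [[0, 0, 0.2, 0, 0, 0, 0], [0, 0, 0.2, 0, 0, 0, 0]]
  ]
}}

```text
clock: 4.35
eef_pos: [428.6, -400.1, 2.7]
tcp_rot: [-3.141, 0.0, -0.004]
contact_force: [-0.5, 0.7, -0.7]
opening: 0.004
```

Request:
{"api": "jog_arm", "payload": {
  "series": [
    [[0, 0, 0.2, 0, 0, 0, 0], [0, 0, 0.2, 0, 0, 0, 0]]
  ]
}}

```text
clock: 4.6
eef_pos: [428.6, -400.1, 0.7]
tcp_rot: [-3.141, 0.0, -0.004]
contact_force: [0.0, 0.2, 0.7]
opening: 0.001
```

Measured pose says the tips are nearly on the table, with no force; the cameras say otherwise. I'll look before going on.

```bash
python3 - <<'E'
from h import *
from rig import r
a=r.grab_frame('top')[240:390,490:640,::-1];b=r.grab_frame('scene')[200:320,60:180,::-1]
s=r.sense();p=s['eef_pos'];print(p,s['tcp_rot'],s['contact_force'])
for n in('top','scene'):print(proj(r.calibration(n),[p,p+[0,0,20],p+[11,0,0],p-[11,0,0]]).round(1))
cv2.imwrite('pics/a7.png',np.clip(np.hstack([cv2.resize(q,(400,400),interpolation=0) for q in(a,b)])*1.8,0,255).astype(np.uint8))
E
```

```text
[ 428.69927081 -400.1084321     0.77875613] [-3.14156854e+00  2.48234126e-05 -3.70205614e-03] [ 0.31088116 -0.73372243 -0.51690741]
[[524.3 302.4]
 [529.2 302.8]
 [523.9 296.6]
 [524.7 308.2]]
[[131.1 286.9]
 [128.8 280.4]
 [132.7 290.4]
 [129.5 283.4]]
```

View pics/a7.png

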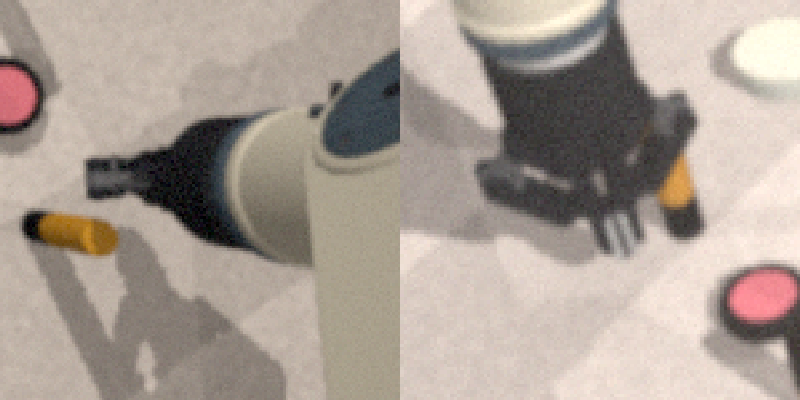

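Request:
{"api": "jog_arm", "payload": {
  "series": [
    [[0, 0, 0.5, 0, 0, 0, 0], [0, 0, 1.0, 0, 0, 0, 0], [0, 0, 1.0, 0, 0, 0, 0]]
  ]
}}

```text
clock: 5.08
eef_pos: [428.3, -399.8, -9.9]
tcp_rot: [-3.141, 0.001, -0.004]
contact_force: [-1.0, 0.3, 0.3]
opening: 0.003
```

Request:
{"api": "jog_arm", "payload": {
  "series": [
    [[0, 0, 0.3, 0, 0, 0, 0], [0, 0, 0.6, 0, 0, 0, 0], [0, 0, 0.6, 0, 0, 0, 0]]
  ]
}}

```text
clock: 5.45
eef_pos: [428.6, -400.0, -15.5]
tcp_rot: [-3.141, 0.0, -0.004]
contact_force: [0.5, -0.6, -0.7]
opening: -0.003
```

Request:
{"api": "jog_arm", "payload": {
  "series": [
    [[0, 0, 0.2, 0, 0, 0, 0], [0, 0, 0.2, 0, 0, 0, 0]]
  ]
}}

```text
clock: 5.7
eef_pos: [428.6, -400.1, -17.3]
tcp_rot: [-3.141, 0.0, -0.004]
contact_force: [-0.4, 0.5, 0.2]
opening: -0.001
```

Request:
{"api": "jog_arm", "payload": {
  "series": [
    [[0, 0, 0.2, 0, 0, 0, 0], [0, 0, 0.2, 0, 0, 0, 0]]
  ]
}}

```text
clock: 5.95
eef_pos: [428.6, -400.0, -19.4]
tcp_rot: [-3.141, 0.0, -0.004]
contact_force: [0.7, 0.7, 0.1]
opening: 0.001
```

```bash
python3 - <<'E'
from h import *
from rig import r
a=r.grab_frame('top')[240:390,490:640,::-1];b=r.grab_frame('scene')[200:320,60:180,::-1]
s=r.sense();p=s['eef_pos'];print(p,s['tcp_rot'],s['contact_force'])
for n in('top','scene'):print(proj(r.calibration(n),[p,p+[0,0,20],p+[11,0,0],p-[11,0,0]]).round(1))
cv2.imwrite('pics/a8.png',np.clip(np.hstack([cv2.resize(q,(400,400),interpolation=0) for q in(a,b)])*1.8,0,255).astype(np.uint8))
E
```

```text
[ 428.67978806 -400.1347323   -19.23041806] [-3.14156585e+00  4.78781438e-05 -3.74240574e-03] [ 0.4884137  -0.46582656 -0.27142488]
[[519.7 302.1]
 [524.3 302.4]
 [519.3 296.5]
 [520.1 307.8]]
[[133.3 293.2]
 [131.  286.9]
 [134.9 296.6]
 [131.7 289.7]]
```

View pics/a8.png

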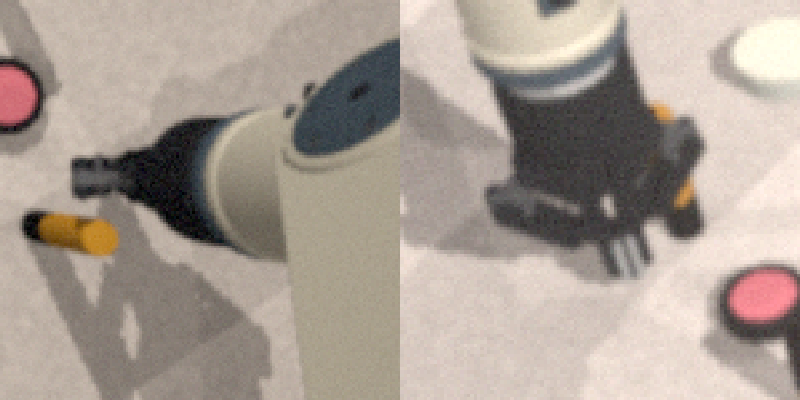

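Request:
{"api": "jog_arm", "payload": {
  "series": [
    [[0, 0, -3.0, 0, 0, 0, 0], [3.0, 3, -3.0, 0, 0, 0, 0], [6.0, 5, -3.0, 0, 0, 0, 0], [6.0, 5, -0.5, 0, 0, 0, 0], [6.0, 5, -0.2, 0, 0, 0, 0]]
  ]
}}

```text
clock: 6.68
eef_pos: [487.4, -449.2, -18.9]
tcp_rot: [-3.139, 0.003, -0.004]
contact_force: [0.4, 0.1, -0.7]
opening: -0.001
```

Request:
{"api": "jog_arm", "payload": {
  "series": [
    [[0, 0, 0.2, 0, 0, 0, 0], [0, 0, 0.2, 0, 0, 0, 0]]
  ]
}}

```text
clock: 6.92
eef_pos: [488.5, -450.4, -18.6]
tcp_rot: [3.141, -0.0, -0.004]
contact_force: [-0.2, -0.3, -0.2]
opening: -0.004
```

Request:
{"api": "jog_arm", "payload": {
  "series": [
    [[0, 0, 0.2, 0, 0, 0, 0], [0, 0, 0.2, 0, 0, 0, 0]]
  ]
}}

```text
clock: 7.18
eef_pos: [488.5, -450.4, -20.9]
tcp_rot: [3.141, -0.0, -0.004]
contact_force: [-0.2, 0.3, 1.0]
opening: -0.001
```

Request:
{"api": "jog_arm", "payload": {
  "series": [
    [[0, 0, 0.2, 0, 0, 0, 0], [0, 0, 0.2, 0, 0, 0, 0]]
  ]
}}

```text
clock: 7.42
eef_pos: [488.4, -450.3, -23.4]
tcp_rot: [-3.141, 0.0, -0.004]
contact_force: [-1.1, -0.3, -0.8]
opening: -0.0
```

Request:
{"api": "jog_arm", "payload": {
  "series": [
    [[0, 0, 0.2, 0, 0, 0, 0], [0, 0, 0.2, 0, 0, 0, 0]]
  ]
}}

```text
clock: 7.68
eef_pos: [488.4, -450.2, -25.5]
tcp_rot: [-3.141, 0.0, -0.004]
contact_force: [-0.0, 1.3, -0.6]
opening: 0.0
```

Request:
{"api": "jog_arm", "payload": {
  "series": [
    [[0, 0, 0.2, 0, 0, 0, 0], [0, 0, 0.2, 0, 0, 0, 0]]
  ]
}}

```text
clock: 7.92
eef_pos: [488.4, -450.2, -27.4]
tcp_rot: [-3.141, 0.0, -0.004]
contact_force: [-0.7, 1.2, 0.7]
opening: 0.004
```

Request:
{"api": "jog_arm", "payload": {
  "series": [
    [[0, 0, 0.2, 0, 0, 0, 0], [0, 0, 0.2, 0, 0, 0, 0]]
  ]
}}

```text
clock: 8.18
eef_pos: [488.4, -450.2, -29.4]
tcp_rot: [-3.141, 0.0, -0.004]
contact_force: [-0.6, 0.0, 0.1]
opening: 0.0
```

Request:
{"api": "jog_arm", "payload": {
  "series": [
    [[0, 0, 0.2, 0, 0, 0, 0], [0, 0, 0.2, 0, 0, 0, 0]]
  ]
}}

```text
clock: 8.43
eef_pos: [488.4, -450.2, -31.4]
tcp_rot: [-3.141, 0.0, -0.004]
contact_force: [-0.0, -0.3, 0.4]
opening: -0.002
```

```bash
python3 - <<'E'
from h import *
from rig import r
a=r.grab_frame('top')[180:330,490:640,::-1];b=r.grab_frame('scene')[220:340,60:180,::-1]
s=r.sense();p=s['eef_pos'];print(p,s['tcp_rot'],s['contact_force'],s['qpos'])
for n in('top','scene'):print(proj(r.calibration(n),[p,p+[0,0,20],p+[11,0,0],p-[11,0,0]]).round(1))
cv2.imwrite('pics/a9.png',np.clip(np.hstack([cv2.resize(q,(400,400),interpolation=0) for q in(a,b)])*1.8,0,255).astype(np.uint8))
E
```

```text
[ 488.50816431 -450.32796958  -31.24550977] [-3.14155376e+00  2.12998770e-05 -3.74117652e-03] [-0.49949124 -0.60128699  0.22326768] [-7.47018807e-01  6.71008016e-01  1.67740455e+00  1.99567856e-05
  7.93222087e-01  8.27504696e-01]
[[540.2 271.5]
 [545.2 271.1]
 [539.8 266. ]
 [540.5 277. ]]
[[119.2 326.3]
 [116.7 320.2]
 [120.8 330.2]
 [117.6 322.6]]
```

View pics/a9.png

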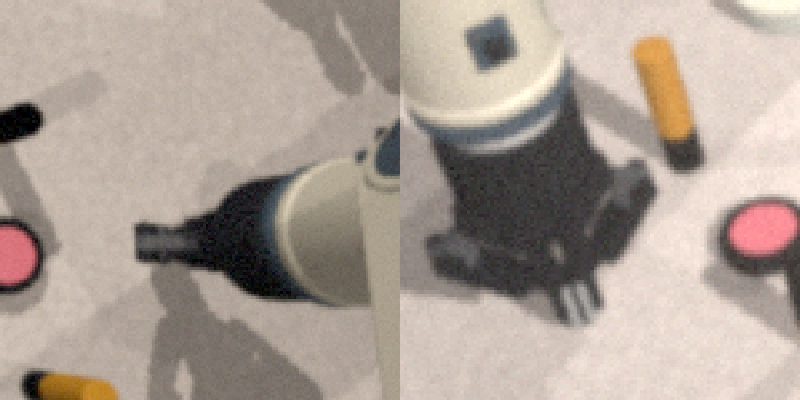

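Request:
{"api": "jog_arm", "payload": {
  "series": [
    [[0, 0, 0.2, 0, 0, 0, 0], [0, 0, 0.2, 0, 0, 0, 0]]
  ]
}}

```text
clock: 8.78
eef_pos: [488.4, -450.3, -33.4]
tcp_rot: [-3.141, 0.0, -0.004]
contact_force: [-0.2, 0.0, -0.6]
opening: 0.001
```

Request:
{"api": "jog_arm", "payload": {
  "series": [
    [[0, 0, 0.2, 0, 0, 0, 0], [0, 0, 0.2, 0, 0, 0, 0]]
  ]
}}

```text
clock: 9.02
eef_pos: [488.4, -450.2, -35.4]
tcp_rot: [-3.141, 0.0, -0.004]
contact_force: [0.1, 0.3, 0.7]
opening: 0.001
```

Request:
{"api": "jog_arm", "payload": {
  "series": [
    [[0, 0, 0.2, 0, 0, 0, 0], [0, 0, 0.2, 0, 0, 0, 0]]
  ]
}}

```text
clock: 9.28
eef_pos: [488.4, -450.3, -37.4]
tcp_rot: [-3.141, 0.0, -0.004]
contact_force: [-0.4, -0.6, -0.1]
opening: -0.004
```

Request:
{"api": "jog_arm", "payload": {
  "series": [
    [[0, 0, 0.2, 0, 0, 0, 0], [0, 0, 0.2, 0, 0, 0, 0]]
  ]
}}

```text
clock: 9.52
eef_pos: [488.6, -450.5, -38.9]
tcp_rot: [3.141, -0.0, -0.004]
contact_force: [-1.0, 0.7, 4.0]
opening: 0.001
```

Request:
{"api": "jog_arm", "payload": {
  "series": [
    [[0, 0, 0.2, 0, 0, 0, 0], [0, 0, 0.2, 0, 0, 0, 0]]
  ]
}}

```text
clock: 9.78
eef_pos: [488.7, -450.5, -39.0]
tcp_rot: [3.141, -0.0, -0.004]
contact_force: [-5.9, 5.7, 22.9]
opening: 0.005
```

```bash
python3 - <<'E'
from h import *
from rig import r
a=r.grab_frame('top')[220:320,500:600,::-1];b=r.grab_frame('scene')[260:350,70:160,::-1]
s=r.sense();p=s['eef_pos'];print(p,s['tcp_rot'],s['contact_force'],s['clock'])
cv2.imwrite('pics/a10.png',np.clip(np.hstack([cv2.resize(q,(400,400),interpolation=0) for q in(a,b)])*1.8,0,255).astype(np.uint8))
E
```

```text
[ 488.66042165 -450.55244568  -38.96141072] [ 3.14127370e+00 -3.03936228e-04 -3.75423821e-03] [-5.81910619  5.0135352  22.92358096] 9.875
```

View pics/a10.png

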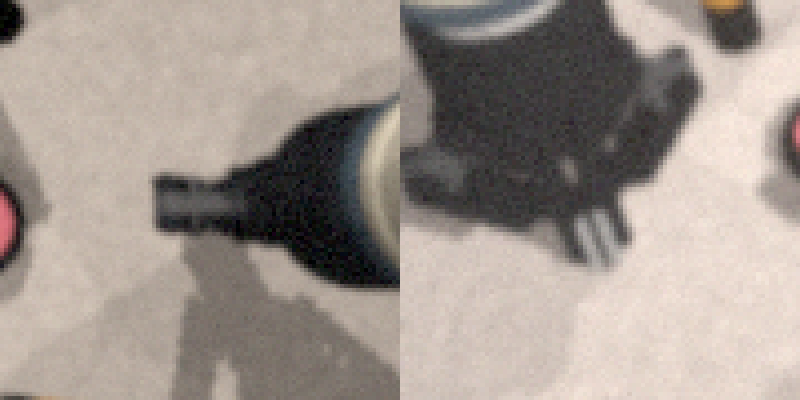

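```bash
python3 - <<'E'
from h import *
from rig import r
ct,cs=r.calibration('top'),r.calibration('scene')
print(cast(ct,[(538.75,220+175/4),(538.75,220+232/4),(538.75,270.8)],0))
print(cast(cs,[(115,319.6),(70+175*.225,260+262*.225),(70+225*.225,260+250*.225)],0))
E
```

```text
[[ 502.53614313 -433.28506271]
 [ 475.04185506 -431.37874464]
 [ 488.90689491 -432.34007799]]
[[ 495.36507521 -452.83699753]
 [ 488.16560243 -461.91433519]
 [ 492.77757621 -440.91124182]]
```

Request:
{"api": "jog_arm", "payload": {
  "series": [
    [[0, 0, -2.0, 0, 0, 0, 0], [0, 0, -2.0, 0, 0, 0, 0]]
  ]
}}

```text
clock: 10.12
eef_pos: [489.7, -451.4, -19.5]
tcp_rot: [3.139, -0.002, -0.004]
contact_force: [0.2, -0.1, -0.0]
opening: 0.006
```

```bash
python3 - <<'E'
from h import *
from rig import r
from scipy.optimize import least_squares
ct,cs=r.calibration('top'),r.calibration('scene')
D=[('a4',(388.9,-360,140.8),(541.6,341.5),(60+213*.3,120+285*.3)),
('a5',(428.6,-400,121.4),(561.2,240+189*.375),(20+242*.375,130+273*.375)),
('a6',(429,-400.5,22.4),(528.6,306.8),(20+275*.375,150+318*.375)),
('a7',(428.7,-400.1,.8),(490+86*.375,240+178*.375),(60+221*.3,200+255*.3)),
('a8',(428.7,-400.1,-19.2),(517.4,307),(60+228*.3,200+278*.3)),
('a9',(488.5,-450.3,-31.2),(541,271.1),(60+178*.3,220+324*.3)),
('a10',(488.7,-450.5,-39),(538.75,270.8),(115,319.6))]
for n,e,t,s in D:
    f=lambda X:np.r_[(proj(ct,X+[0,17.5,0])-t)[0],(proj(cs,X+[6.5,-1,0])-s)[0]]
    q=least_squares(f,np.array(e));print(n,(q.x-e).round(1),q.x.round(0),q.fun.round(1))
E
```

```text
a4 [-12.3  -0.9  32.3] [ 377. -361.  173.] [-0.9 -0.4 -1.3 -0.4]
a5 [-7.4 -2.3 36.4] [ 421. -402.  158.] [-0.8 -0.4 -1.1 -0.3]
a6 [-6.6 -0.6 32.7] [ 422. -401.   55.] [0.5 0.2 0.6 0.2]
a7 [-7.2  0.1 31.3] [ 422. -400.   32.] [0.5 0.2 0.6 0.2]
a8 [-8.5 -0.6 29.2] [ 420. -401.   10.] [0.5 0.2 0.6 0.1]
a9 [-0.8 -1.8 37.2] [ 488. -452.    6.] [0.5 0.2 0.5 0.1]
a10 [-0.1 -0.6 37.9] [ 489. -451.   -1.] [0.4 0.2 0.5 0.1]
```

```bash
python3 go.py 488.6 -450.4 100 0; python3 go.py 402.5 -355.5 100 0
```

```text
10.12 [ 489.7 -451.4  -19.5] [ 3.139e+00 -2.000e-03 -4.000e-03] 0.006
[ -0.08  -0.07 -11.96] [ 0.1 -0.1 -0.2]
10.12 [ 489.7 -451.4  -19.5] [ 3.139e+00 -2.000e-03 -4.000e-03] 0.006
[ -8.72  -9.53 -12.  ] [ 0.1 -0.1 -0.2]
```

Request:
{"api": "jog_arm", "payload": {
  "series": [
    [[0, 0, -6, 0, 0, 0, 4.8], [0, 0, -12, 0, 0, 0, 4.8], [-4.5, -5, -12, 0, 0, 0, 4.8], [-8.6, -9.5, -12, 0, 0, -0.2, 4.8], [-8.6, -9.5, -12, 0, 0, -0.2, 4.8]]
  ]
}}

```text
clock: 10.75
eef_pos: [398.7, -351.0, 97.6]
tcp_rot: [-3.138, 0.004, 0.0]
contact_force: [0.2, -1.4, 0.3]
opening: 0.56
```

Request:
{"api": "jog_arm", "payload": {
  "series": [
    [[0, 0, 0, 0, 0, 0, 4.8], [0, 0, 0, 0, 0, 0, 4.8]]
  ]
}}

```text
clock: 11.0
eef_pos: [404.2, -356.3, 98.9]
tcp_rot: [3.141, -0.001, -0.0]
contact_force: [-0.7, -0.2, -0.6]
opening: 0.561
```

```bash
cat > snap.py <<'E'
import sys
from h import *
from rig import r
n,tx,ty,tw,sx,sy,sw=sys.argv[1],*map(int,sys.argv[2:])
a=r.grab_frame('top')[:,:,::-1];b=r.grab_frame('scene')[:,:,::-1]
cv2.imwrite(f'pics/{n}_t.png',a);cv2.imwrite(f'pics/{n}_s.png',b)
f=lambda im,x,y,w:cv2.resize(cv2.copyMakeBorder(im,w,w,w,w,0)[y:y+2*w,x:x+2*w],(400,400),interpolation=cv2.INTER_CUBIC)
cv2.imwrite(f'pics/{n}.png',np.clip(np.hstack([f(a,tx,ty,tw),f(b,sx,sy,sw)])*1.8,0,255).astype(np.uint8))
s=r.sense();print(s['clock'],s['eef_pos'].round(1),s['tcp_rot'].round(3),s['contact_force'].round(1),round(s['opening'],3))
E
python3 snap.py b1 535 330 50 130 220 50
```

```text
11.1 [ 403.8 -356.    98.7] [ 3.141 -0.    -0.   ] [-0.4  0.  -1.1] 0.565
```

View pics/b1.png

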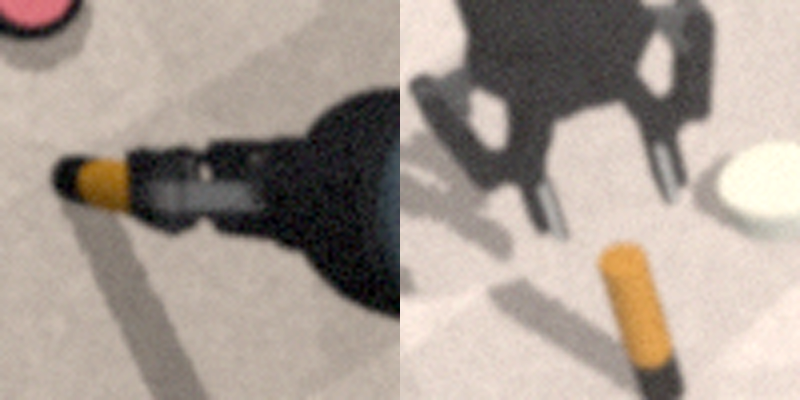

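Request:
{"api": "jog_arm", "payload": {
  "series": [
    [[0, 0, 2.5, 0, 0, 0, 4.8], [0, 0, 5, 0, 0, 0, 4.8], [0, 0, 5, 0, 0, 0, 4.8], [0, 0, 5, 0, 0, 0, 4.8]]
  ]
}}

```text
clock: 11.6
eef_pos: [403.4, -355.6, 49.3]
tcp_rot: [3.141, -0.0, -0.0]
contact_force: [0.8, 0.1, 0.4]
opening: 0.562
```

```bash
python3 snap.py b2 525 330 50 130 230 50
```

```text
11.7 [ 403.6 -355.7   49.7] [ 3.141e+00 -1.000e-03 -0.000e+00] [0.6 0.3 0. ] 0.559
```

View pics/b2.png

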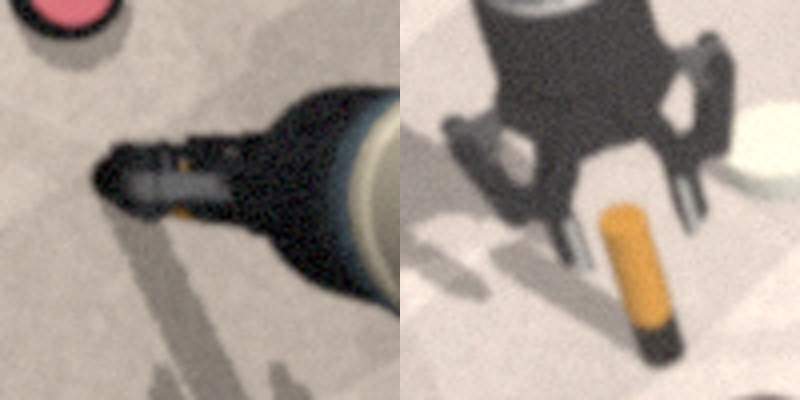

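Request:
{"api": "jog_arm", "payload": {
  "series": [
    [[0, 0, 2.0, 0, 0, 0, 4.8], [0, 0, 3.0, 0, 0, 0, 4.8], [0, 0, 3.0, 0, 0, 0, 4.8], [0, 0, 3, 0, 0, 0, 2.0], [0, 0, 3, 0, 0, 0, 2]]
  ],
  "newtons": 30
}}

```text
clock: 12.32
eef_pos: [403.2, -355.3, 19.3]
tcp_rot: [3.141, -0.001, -0.0]
contact_force: [-0.2, 0.3, 0.7]
opening: 0.267
```

Request:
{"api": "jog_arm", "payload": {
  "series": [
    [[0, 0, 0, 0, 0, 0, 1.5], [0, 0, 0, 0, 0, 0, 1.5]]
  ]
}}

```text
clock: 12.58
eef_pos: [403.2, -355.3, 19.2]
tcp_rot: [3.141, -0.001, -0.0]
contact_force: [0.3, 0.2, 3.9]
opening: 0.261
```

```bash
python3 snap.py b3 515 330 50 130 240 50
```

```text
12.675 [ 403.2 -355.3   19.2] [ 3.141e+00 -1.000e-03 -0.000e+00] [-0.   0.2  6.2] 0.261
```

View pics/b3.png

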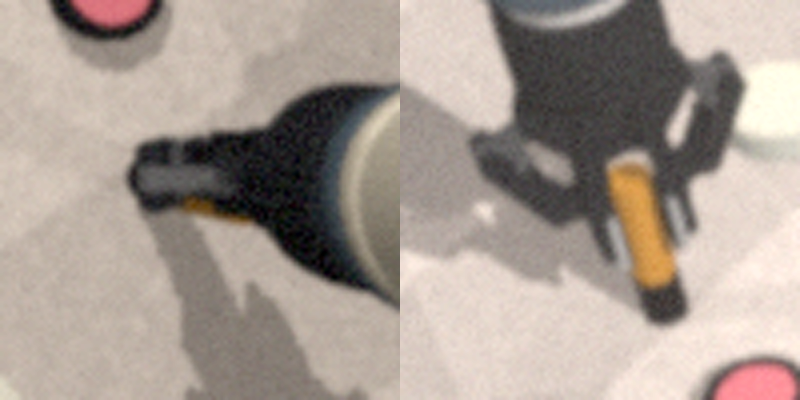

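```bash
python3 go.py 403.2 -355.3 130 0 576 99 130 69
```

```text
12.68 [ 403.2 -355.3   19.2] [ 3.141e+00 -1.000e-03 -0.000e+00] 0.261
[ 1.000e-02  1.000e-02 -1.108e+01] [ 0. -0. -0.]
[ 17.28 -45.43  -0.  ] [  0.   0. -69.]
```

Request:
{"api": "jog_arm", "payload": {
  "series": [
    [[0, 0, -3, 0, 0, 0, 1.5], [0, 0, -7, 0, 0, 0, 1.5], [0, 0, -11, 0, 0, 0, 1.5], [0, 0, -11, 0, 0, 0, 1.5]]
  ]
}}

```text
clock: 13.18
eef_pos: [404.4, -356.4, 131.6]
tcp_rot: [3.138, -0.004, -0.0]
contact_force: [-0.6, -0.1, -1.0]
opening: 0.264
```

```bash
python3 go.py 576 99 130 69;python3 snap.py b4 535 330 50 120 200 50
```

```text
13.18 [ 404.4 -356.4  131.6] [ 3.138 -0.004 -0.   ] 0.264
[ 17.15 -45.55   0.07] [  0.3  -0.1 -69. ]
13.275 [ 402.7 -354.8  128.5] [ 3.142 -0.    -0.   ] [ 0.6  0.9 -1. ] 0.266
```

View pics/b4.png

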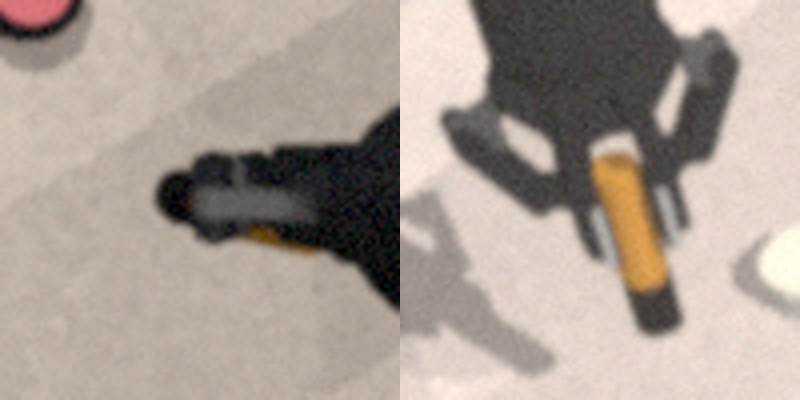

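Request:
{"api": "jog_arm", "payload": {
  "series": [
    [[17.3, -45.4, 0, 0, 0, -69, 1.5], [17.3, -45.4, 0, 0, 0, -69, 1.5], [17.3, -45.4, 0, 0, 0, -69, 1.5], [17.3, -45.4, 0, 0, 0, -69, 1.5], [17.3, -45.4, 0, 0, 0, -69, 1.5]]
  ]
}}

```text
clock: 13.9
eef_pos: [513.5, -60.9, 127.1]
tcp_rot: [-3.139, 0.001, 0.943]
contact_force: [0.9, 0.2, -0.6]
opening: 0.267
```

```bash
python3 go.py 576 99 130 69
```

```text
13.9 [513.5 -60.9 127.1] [-3.139e+00  1.000e-03  9.430e-01] 0.267
[16.62 -4.33 -0.3 ] [ -0.1   0.1 -14.9]
```

Request:
{"api": "jog_arm", "payload": {
  "series": [
    [[16.6, -4.3, -0.3, 0, 0, -14.9, 1.5], [16.6, -4.3, -0.3, 0, 0, -14.9, 1.5], [16.6, -4.3, -0.3, 0, 0, -14.9, 1.5], [16.6, -4.3, -0.3, 0, 0, -14.9, 1.5], [16.6, -4.3, -0.3, 0, 0, -14.9, 1.5]]
  ]
}}

```text
clock: 14.52
eef_pos: [576.4, 95.7, 130.1]
tcp_rot: [-3.139, 0.002, 1.198]
contact_force: [0.5, 0.4, -0.6]
opening: 0.264
```

```bash
python3 go.py 576 99 130 69;python3 snap.py b5 266 230 50 370 220 50
```

```text
14.53 [576.4  95.7 130.1] [-3.139e+00  2.000e-03  1.198e+00] 0.264
[ 0.3  -0.16  0.01] [-0.1  0.1 -0.4]
14.625 [576.8  94.9 130.9] [-3.140e+00  1.000e-03  1.196e+00] [-0.3 -0.1 -0.1] 0.26
```

View pics/b5.png

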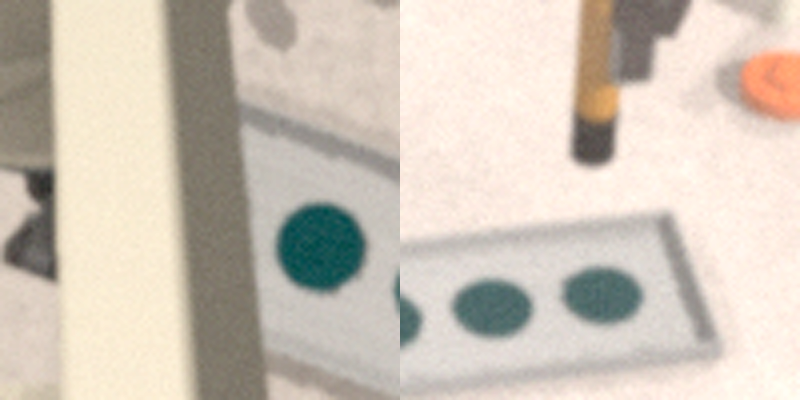

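```bash
python3 - <<'E'
from h import *
from rig import r
cs=r.calibration('scene')
for z in (100,105,112,118): print(z,cast(cs,(368.2,208.3),z))
E
python3 - <<'E'
import cv2,numpy as np
b=cv2.imread('pics/b5_s.png')
cv2.imwrite('pics/b5f.png',np.clip(b*1.6,0,255).astype(np.uint8))
E
```

```text
100 [[564.11270658  91.9278372 ]]
105 [[568.72817937  88.46646042]]
112 [[575.18984128  83.62053293]]
118 [[580.72840863  79.4668808 ]]
```

View pics/b5f.png

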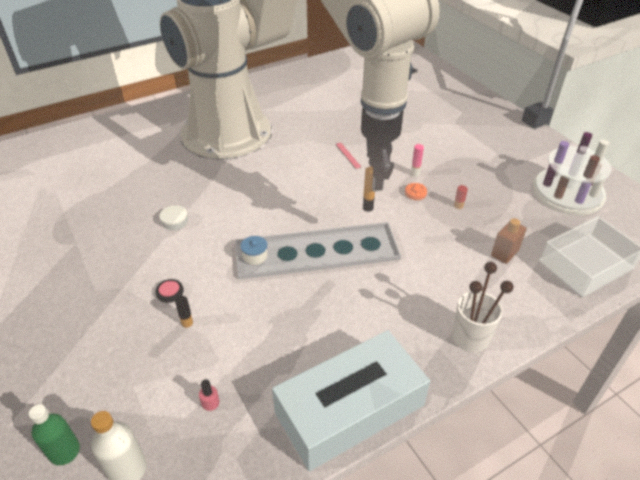

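Request:
{"api": "jog_arm", "payload": {
  "series": [
    [[0, 0, 4, 0, 0, 0, 1.5], [0, 0, 7, 0, 0, 0, 1.5], [0, 0, 7, 0, 0, 0, 1.5], [0, 0, 7, 0, 0, 0, 1.5]]
  ]
}}

```text
clock: 15.12
eef_pos: [578.4, 95.5, 62.8]
tcp_rot: [3.141, -0.0, 1.196]
contact_force: [-0.5, 0.5, -0.1]
opening: 0.264
```

```bash
python3 snap.py b6 266 230 50 370 230 40
```

```text
15.225 [578.9  96.   63.3] [ 3.140e+00 -1.000e-03  1.197e+00] [-0.  -0.5 -1.3] 0.263
```

View pics/b6.png

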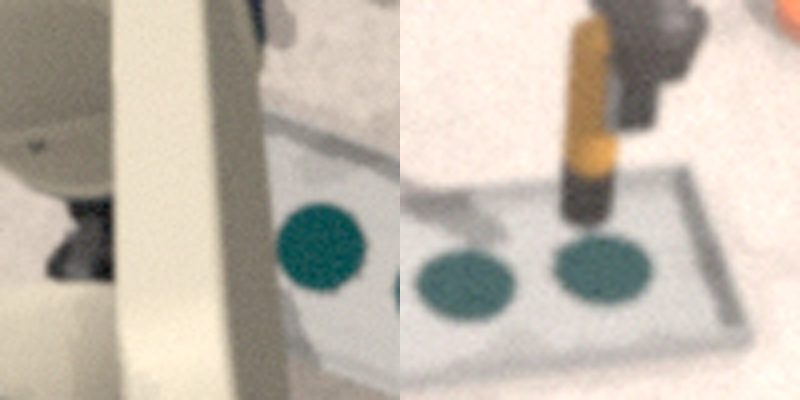

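```bash
python3 - <<'E'
from h import *
from rig import r
cs=r.calibration('scene')
for z in (20,30,40,44,50,60): print(z,cast(cs,(367.3,231.7),z))
print(proj(cs,[[575,92,0],[575,92,20],[575,92,40],[575,92,60],[575,92,110]]))
E
```

```text
20 [[555.04349644 101.28805727]]
30 [[563.52941409  94.89460912]]
40 [[572.01533174  88.50116096]]
44 [[575.4096988  85.9437817]]
50 [[580.50124939  82.10771281]]
60 [[588.98716704  75.71426465]]
[[368.31907909 245.00350905]
 [368.8556875  238.55062431]
 [369.40444083 231.95169306]
 [369.96575612 225.20170037]
 [371.42691699 207.63078178]]
```

Request:
{"api": "jog_arm", "payload": {
  "series": [
    [[0.8, -0.1, 1, 0, 0, 0, 1.5], [0.8, -0.1, 2.5, 0, 0, 0, 1.5], [0.8, -0.1, 2.5, 0, 0, 0, 1.5], [0.8, -0.1, 2.5, 0, 0, 0, 1.5]]
  ]
}}

```text
clock: 15.72
eef_pos: [579.6, 104.0, 36.5]
tcp_rot: [-3.141, 0.0, 1.197]
contact_force: [0.6, 0.2, -0.3]
opening: 0.264
```

```bash
python3 snap.py b7 266 230 50 370 230 40
```

```text
15.825 [580.  104.   36.9] [ 3.141 -0.     1.197] [ 0.2  0.7 -1.1] 0.263
```

View pics/b7.png

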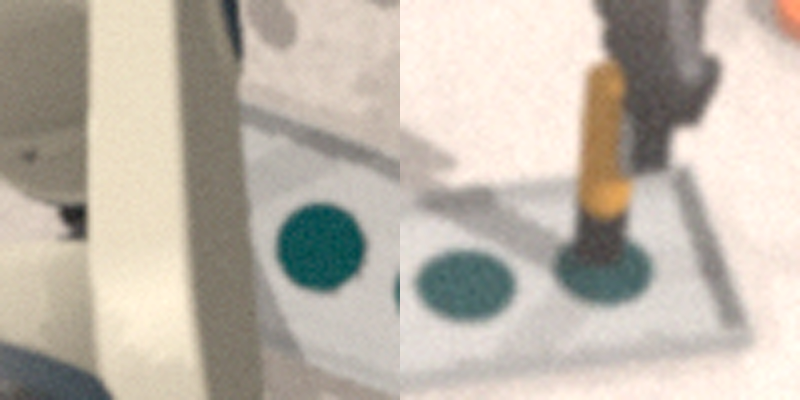

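Request:
{"api": "jog_arm", "payload": {
  "series": [
    [[0.1, 0, 0.6, 0, 0, 0, 1.5], [0.1, 0, 0.6, 0, 0, 0, 1.5], [0.1, 0, 0.7, 0, 0, 0, 1.5]]
  ]
}}

```text
clock: 16.2
eef_pos: [580.2, 105.0, 29.8]
tcp_rot: [3.142, -0.0, 1.197]
contact_force: [0.4, 0.6, 0.7]
opening: 0.263
```

Request:
{"api": "jog_arm", "payload": {
  "series": [
    [[0, 0, 0.2, 0, 0, 0, 1.5], [0, 0, 0.2, 0, 0, 0, 1.5]]
  ]
}}

```text
clock: 16.45
eef_pos: [580.0, 104.9, 27.6]
tcp_rot: [-3.141, 0.0, 1.197]
contact_force: [0.7, 0.2, 0.1]
opening: 0.263
```

Request:
{"api": "jog_arm", "payload": {
  "series": [
    [[0, 0, 0.2, 0, 0, 0, 1.5], [0, 0, 0.2, 0, 0, 0, 1.5]]
  ]
}}

```text
clock: 16.7
eef_pos: [580.1, 104.9, 25.6]
tcp_rot: [-3.141, 0.0, 1.197]
contact_force: [0.2, 0.1, 0.3]
opening: 0.263
```

Request:
{"api": "jog_arm", "payload": {
  "series": [
    [[0, 0, 0.2, 0, 0, 0, 1.5], [0, 0, 0.2, 0, 0, 0, 1.5]]
  ]
}}

```text
clock: 16.95
eef_pos: [580.6, 105.0, 24.2]
tcp_rot: [3.141, -0.0, 1.197]
contact_force: [-1.0, -0.2, 5.6]
opening: 0.269
```

```bash
python3 snap.py b8 266 230 50 370 230 40
```

```text
17.05 [580.5 105.   24.2] [ 3.141 -0.     1.197] [-0.5 -0.5  5.5] 0.256
```

View pics/b8.png

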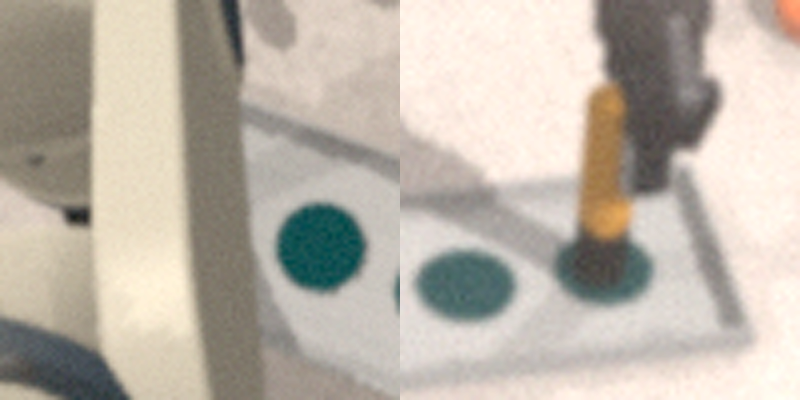

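Request:
{"api": "jog_arm", "payload": {
  "series": [
    [[0, 0, 0, 0, 0, 0, 4.8], [0, 0, 0, 0, 0, 0, 4.8], [0, 0, -3, 0, 0, 0, 4.8], [0, 0, -7, 0, 0, 0, 4.8], [0, 0, -9, 0, 0, 0, 4.8]]
  ]
}}

```text
clock: 17.68
eef_pos: [581.0, 105.1, 115.6]
tcp_rot: [3.14, -0.001, 1.197]
contact_force: [1.0, 0.3, -0.8]
opening: 0.562
```

```bash
python3 snap.py b9 266 230 50 370 230 40; python3 go.py 572 -331 115 0
```

```text
17.775 [581.8 105.2 116. ] [ 3.138e+00 -2.000e-03  1.197e+00] [0.9 0.3 0.3] 0.56
17.77 [581.8 105.2 116. ] [ 3.138e+00 -2.000e-03  1.197e+00] 0.56
[-40.97  15.01   0.06] [ 0.1 -0.2 68.6]
```

View pics/b9.png

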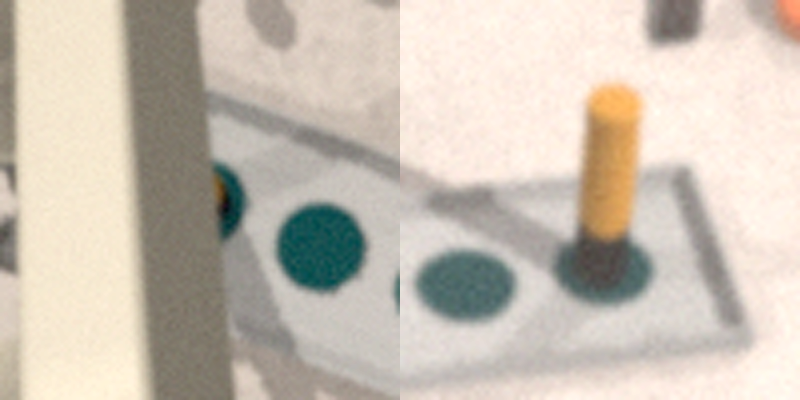

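Request:
{"api": "jog_arm", "payload": {
  "series": [
    [[-41, 15, 0, 0, 0, 68.6, 4.8], [-41, 15, 0, 0, 0, 68.6, 4.8], [-41, 15, 0, 0, 0, 68.6, 4.8], [-41, 15, 0, 0, 0, 68.6, 4.8], [-41, 15, 0, 0, 0, 68.6, 4.8]]
  ]
}}

```text
clock: 18.4
eef_pos: [572.1, -209.2, 112.3]
tcp_rot: [-3.141, 0.001, 0.254]
contact_force: [1.0, -0.7, -1.1]
opening: 0.563
```

```bash
python3 snap.py b10 266 230 30 370 230 30; python3 go.py 572 -331 115 0; python3 - <<'E'
from h import *
from rig import r
im=cv2.imread('pics/b10_t.png');m=comp(hsvmask(im,'gold'),(258,226));print(m.sum(),top(r.calibration('top'),m,105))
E
```

```text
18.5 [ 572.2 -213.   112.4] [3.14e+00 1.00e-03 2.50e-01] [ 0.9  0.1 -0.7] 0.563
18.5 [ 572.2 -213.   112.4] [3.14e+00 1.00e-03 2.50e-01] 0.563
[-2.94 11.43 -0.24] [ 0.1  0.  14.3]
223 (array([572.06919108,  91.67861061]), np.float64(22.03874130906766), np.float64(35.745345003979466))
```

View pics/b10.png

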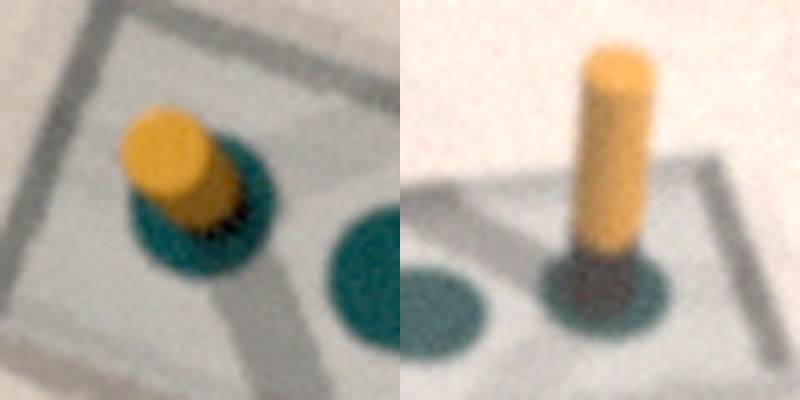

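```bash
python3 go.py 579 -332 80 0
```

```text
18.5 [ 572.2 -213.   112.4] [3.14e+00 1.00e-03 2.50e-01] 0.563
[-2.28 11.7   3.26] [ 0.1  0.  14.3]
```

Request:
{"api": "jog_arm", "payload": {
  "series": [
    [[-2.3, 11.7, 0, 0, 0, 14.3, 4.8], [-2.3, 11.7, 0, 0, 0, 14.3, 4.8], [-2.3, 11.7, 1, 0, 0, 14.3, 4.8], [-2.3, 11.7, 3.3, 0, 0, 14.3, 4.8], [-2.3, 11.7, 3.3, 0, 0, 14.3, 4.8]]
  ]
}}

```text
clock: 19.12
eef_pos: [578.9, -324.3, 77.7]
tcp_rot: [-3.139, 0.005, 0.011]
contact_force: [-0.1, 0.7, -0.8]
opening: 0.559
```

```bash
python3 snap.py c1 510 230 50 170 290 50
```

```text
19.225 [ 580.6 -325.3   80.3] [-3.141e+00  1.000e-03  1.100e-02] [-0.1  0.2 -0.4] 0.559
```

View pics/c1.png

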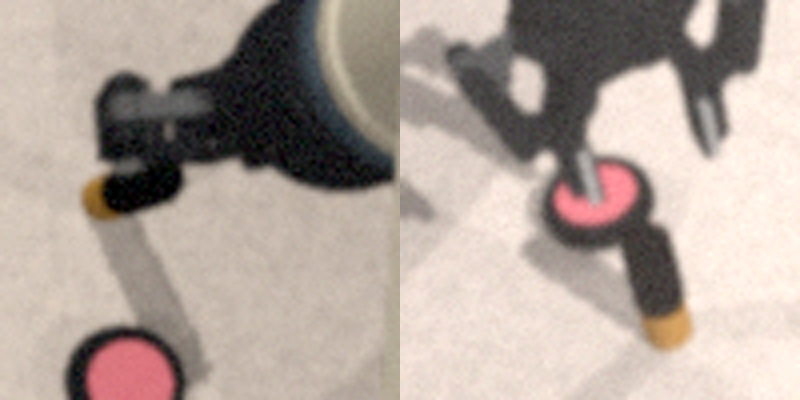

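```bash
python3 - <<'E'
from h import *
from rig import r
ct,cs=r.calibration('top'),r.calibration('scene')
w=lambda q,c,k:(q-np.array(c)+50)*4+[k,0]
P=[[571,-325,119],[571,-301,119],[580,-301,119],[571,-349,119],[572.4,-332,70],[572.4,-332,0],[572,-332,119]]
print(w(proj(ct,P),(510,230),0).round()); print(w(proj(cs,P),(170,290),400).round())
E
python3 - <<'E'
import cv2,numpy as np
b=cv2.imread('pics/c1_t.png')[130:280,440:640]
cv2.imwrite('pics/c1z.png',np.clip(cv2.resize(b,(800,600),interpolation=2)*2.6,0,255).astype(np.uint8))
E
```

```text
[[184. 160.]
 [128. 161.]
 [126. 140.]
 [241. 159.]
 [155. 173.]
 [ 98. 194.]
 [201. 158.]]
[[641. 157.]
 [690. 137.]
 [698. 150.]
 [590. 177.]
 [645. 235.]
 [670. 327.]
 [627. 164.]]
```

View pics/c1z.png

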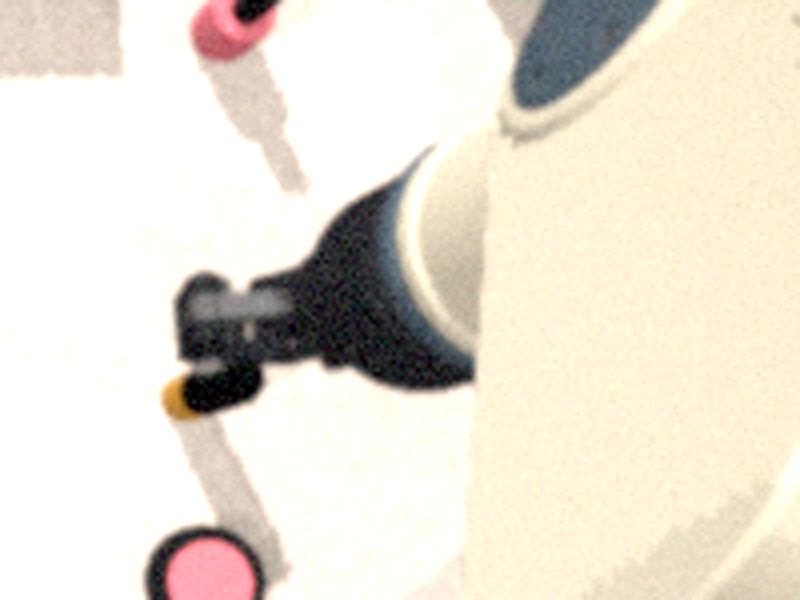

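Request:
{"api": "jog_arm", "payload": {
  "series": [
    [[0, 0.65, 0, 0, 0, 0.5, 4.8], [0, 0.65, 0, 0, 0, 0.5, 4.8], [0, 0.65, 3, 0, 0, 0.5, 4.8], [0, 0.65, 5, 0, 0, 0.5, 4.8], [0, 0.65, 5, 0, 0, 0.5, 4.8]]
  ]
}}

```text
clock: 19.85
eef_pos: [579.7, -332.2, 29.1]
tcp_rot: [-3.14, 0.003, 0.001]
contact_force: [0.0, -0.1, -0.0]
opening: 0.565
```

```bash
python3 snap.py c2 500 230 40 180 290 40
```

```text
19.95 [ 581.2 -333.1   31.1] [ 3.142e+00 -0.000e+00  2.000e-03] [-0.2 -0.3  0.6] 0.557
```

View pics/c2.png

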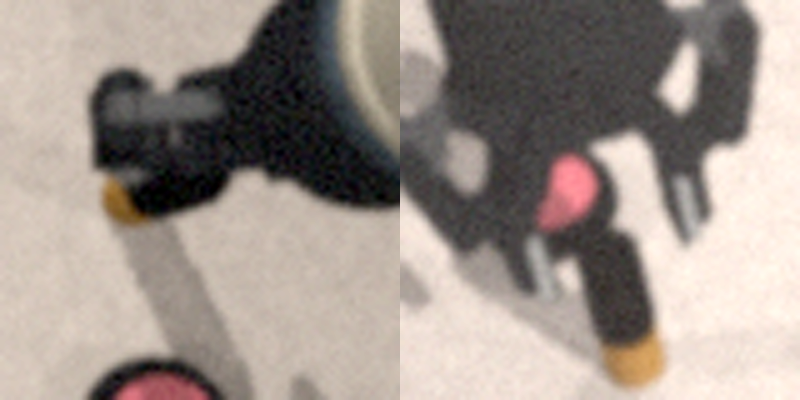

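Request:
{"api": "jog_arm", "payload": {
  "series": [
    [[-0.2, -0.1, 2.0, 0, 0, 0, 4.8], [-0.2, -0.1, 4.0, 0, 0, 0, 4.8], [-0.2, -0.1, 4.0, 0, 0, 0, 4.8], [-0.2, -0.1, 4.0, 0, 0, 0, 1.5], [-0.2, -0.1, 4.0, 0, 0, 0, 1.5]]
  ]
}}

```text
clock: 20.58
eef_pos: [579.4, -332.2, -8.7]
tcp_rot: [3.141, -0.001, 0.001]
contact_force: [-0.5, 0.4, -0.3]
opening: 0.273
```

Request:
{"api": "jog_arm", "payload": {
  "series": [
    [[0, 0, 0, 0, 0, 0, 1.5], [0, 0, 0, 0, 0, 0, 1.5]]
  ]
}}

```text
clock: 20.82
eef_pos: [579.2, -332.1, -8.9]
tcp_rot: [3.141, -0.0, 0.002]
contact_force: [-0.5, -0.5, 0.0]
opening: 0.275
```

```bash
python3 snap.py c3 500 230 40 180 290 40
```

```text
20.925 [ 579.1 -332.    -9. ] [ 3.141e+00 -0.000e+00  1.000e-03] [ 0.3 -0.7 -0.6] 0.27
```

View pics/c3.png

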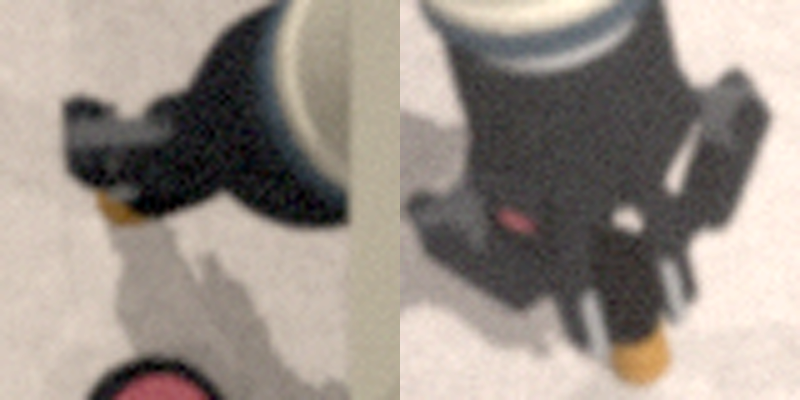

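```bash
python3 go.py 535.5 -13 70 69
```

```text
20.93 [ 579.1 -332.    -9. ] [ 3.141e+00 -0.000e+00  1.000e-03] 0.27
[ -4.31 -31.91  -7.91] [  0.   -0.  -68.9]
```

Request:
{"api": "jog_arm", "payload": {
  "series": [
    [[0, 0, -4, 0, 0, 0, 1.5], [0, 0, -8, 0, 0, 0, 1.5], [-4.4, -31.9, -8, 0, 0, -69, 1.5], [-4.4, -31.9, -8, 0, 0, -69, 1.5], [-4.4, -31.9, -8, 0, 0, -69, 1.5]]
  ]
}}

```text
clock: 21.55
eef_pos: [552.7, -144.7, 71.1]
tcp_rot: [3.141, -0.001, 0.569]
contact_force: [1.0, 1.0, -0.1]
opening: 0.272
```

```bash
python3 go.py 535.5 -13 70 69
```

```text
21.55 [ 552.7 -144.7   71.1] [ 3.141e+00 -1.000e-03  5.690e-01] 0.272
[  5.65 -12.02   0.11] [  0.   -0.  -36.4]
```

Request:
{"api": "jog_arm", "payload": {
  "series": [
    [[5.7, -12, 0, 0, 0, -36.4, 1.5], [5.7, -12, 0, 0, 0, -36.4, 1.5], [5.7, -12, 0, 0, 0, -36.4, 1.5], [5.7, -12, 0, 0, 0, -36.4, 1.5], [5.7, -12, 0, 0, 0, -36.4, 1.5]]
  ]
}}

```text
clock: 22.18
eef_pos: [537.1, -14.1, 70.9]
tcp_rot: [3.141, -0.0, 1.199]
contact_force: [-0.4, -0.3, -0.4]
opening: 0.272
```

```bash
python3 go.py 535.5 -13 20 69
```

```text
22.18 [537.1 -14.1  70.9] [ 3.141 -0.     1.199] 0.272
[ 0.04 -0.19  5.09] [ 0.  -0.  -0.3]
```

Request:
{"api": "jog_arm", "payload": {
  "series": [
    [[0, -0.1, 3, 0, 0, 0, 1.5], [0, -0.1, 6, 0, 0, 0, 1.5], [0, -0.1, 6, 0, 0, 0, 1.5], [0, -0.1, 6, 0, 0, 0, 1.5]]
  ]
}}

```text
clock: 22.68
eef_pos: [536.7, -14.3, 11.5]
tcp_rot: [3.141, -0.0, 1.198]
contact_force: [0.7, -0.7, 0.2]
opening: 0.272
```

```bash
python3 snap.py c4 326 253 50 316 240 40
```

```text
22.775 [537.2 -14.2  12. ] [ 3.140e+00 -1.000e-03  1.199e+00] [-0.4  0.2 -0.7] 0.272
```

View pics/c4.png

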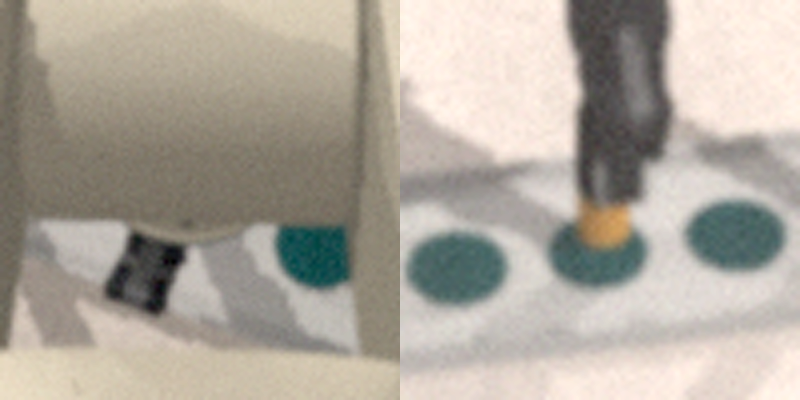

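Request:
{"api": "jog_arm", "payload": {
  "series": [
    [[0, -0.2, 0.8, 0, 0, 0, 1.5], [0, -0.2, 1.3, 0, 0, 0, 1.5], [0, -0.2, 1.3, 0, 0, 0, 1.5]]
  ]
}}

```text
clock: 23.15
eef_pos: [533.9, -13.2, -2.6]
tcp_rot: [-3.141, 0.0, 1.199]
contact_force: [-0.2, -0.2, 0.1]
opening: 0.273
```

Request:
{"api": "jog_arm", "payload": {
  "series": [
    [[0, 0, 0.2, 0, 0, 0, 1.5], [0, 0, 0.2, 0, 0, 0, 1.5]]
  ]
}}

```text
clock: 23.4
eef_pos: [534.5, -13.3, -4.2]
tcp_rot: [3.141, -0.0, 1.199]
contact_force: [0.1, 0.7, 0.7]
opening: 0.275
```

Request:
{"api": "jog_arm", "payload": {
  "series": [
    [[0, 0, 0.2, 0, 0, 0, 1.5], [0, 0, 0.2, 0, 0, 0, 1.5]]
  ]
}}

```text
clock: 23.65
eef_pos: [534.7, -13.3, -4.3]
tcp_rot: [3.141, -0.0, 1.199]
contact_force: [-7.1, 0.5, 27.3]
opening: 0.271
```

Request:
{"api": "jog_arm", "payload": {
  "series": [
    [[0, 0, -0.15, 0, 0, 0, 1.5], [0, 0, -0.15, 0, 0, 0, 4.8], [0, 0, -0.15, 0, 0, 0, 4.8], [0, 0, -3, 0, 0, 0, 4.8], [0, 0, -8, 0, 0, 0, 4.8]]
  ]
}}

```text
clock: 24.28
eef_pos: [532.6, -13.2, 72.8]
tcp_rot: [-3.137, 0.001, 1.199]
contact_force: [0.7, -0.4, 0.3]
opening: 0.565
```

```bash
python3 snap.py c5 326 253 50 316 240 40;  python3 go.py 428 336 80 0
```

```text
24.375 [537.7 -13.4  77.9] [ 3.135e+00 -2.000e-03  1.199e+00] [-0.1  0.6  0.3] 0.56
24.38 [537.7 -13.4  77.9] [ 3.135e+00 -2.000e-03  1.199e+00] 0.56
[ 28.57 -22.9   -0.29] [ 0.3 -0.4 68.7]
```

View pics/c5.png

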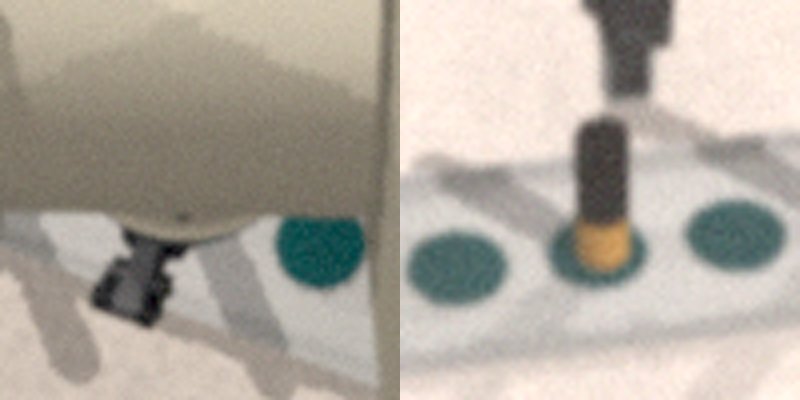

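Request:
{"api": "jog_arm", "payload": {
  "series": [
    [[14, -11, -2.5, 0, 0, 30, 4.8], [28.6, -22.9, -2.5, 0, 0, 68.7, 4.8], [28.6, -22.9, -2.5, 0, 0, 68.7, 4.8], [28.6, -22.9, -2.5, 0, 0, 68.7, 4.8], [28.6, -22.9, -2.5, 0, 0, 68.7, 4.8]]
  ]
}}

```text
clock: 25.0
eef_pos: [451.1, 254.7, 93.4]
tcp_rot: [3.142, 0.0, 0.355]
contact_force: [0.6, 1.0, 1.0]
opening: 0.561
```

```bash
python3 go.py 428 336 100 0
```

```text
25.0 [451.1 254.7  93.4] [3.142 0.    0.355] 0.561
[ 0.66 -8.43 -0.66] [ 0.   0.  20.3]
```

Request:
{"api": "jog_arm", "payload": {
  "series": [
    [[0.7, -8.4, -0.7, 0, 0, 20.3, 4.8], [0.7, -8.4, -0.7, 0, 0, 20.3, 4.8], [0.7, -8.4, -0.7, 0, 0, 20.3, 4.8], [0.7, -8.4, -0.7, 0, 0, 20.3, 4.8]]
  ]
}}

```text
clock: 25.5
eef_pos: [428.6, 333.4, 100.2]
tcp_rot: [3.141, 0.001, 0.009]
contact_force: [-0.3, -0.1, -0.4]
opening: 0.561
```

```bash
python3 snap.py d1 110 315 50 410 140 40; python3 go.py 428 336 60 0; python3 - <<'E'
from h import *
from rig import r
ct,cs=r.calibration('top'),r.calibration('scene')
im=cv2.imread('pics/d1_t.png')
m=comp(hsvmask(im,'gold'),(258,226));print('gold',m.sum(),top(ct,m,105))
for p in [(356,264),(326,253),(296,242),(266,230)]:
    q=comp(hsvmask(im,'teal'),p)
m=comp((cv2.cvtColor(im,cv2.COLOR_BGR2HSV)[...,2]<45)[...],(327,246));print('black',m.sum(),top(ct,m,75))
f=cv2.resize(im[200:300,230:430],(800,400),interpolation=2);cv2.imwrite('pics/d1z.png',np.clip(f*1.8,0,255).astype(np.uint8))
E
```

```text
25.6 [429.  333.  100.5] [3.141e+00 1.000e-03 7.000e-03] [-0.1 -0.1  0.5] 0.562
25.6 [429.  333.  100.5] [3.141e+00 1.000e-03 7.000e-03] 0.562
[-0.09 -0.3   4.05] [0.  0.  0.4]
gold 220 (array([572.35927208,  91.94561362]), np.float64(22.038738997308727), np.float64(35.963266244377074))
black 312 (array([528.58814851, -20.28178429]), np.float64(33.9638315790991), np.float64(36.02859525098461))
```

View pics/d1.png

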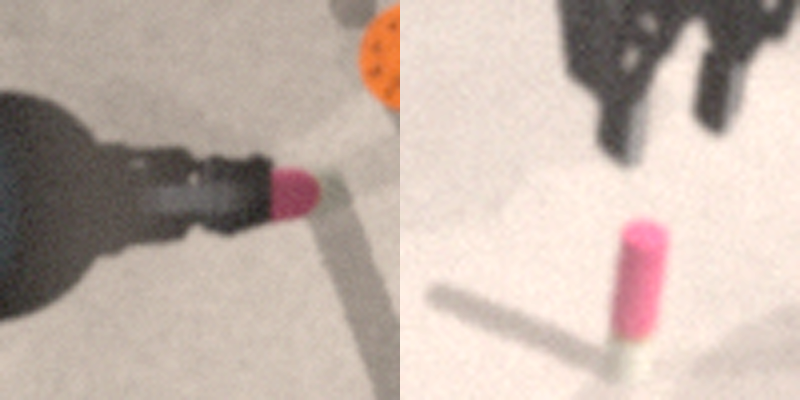

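View pics/d1z.png

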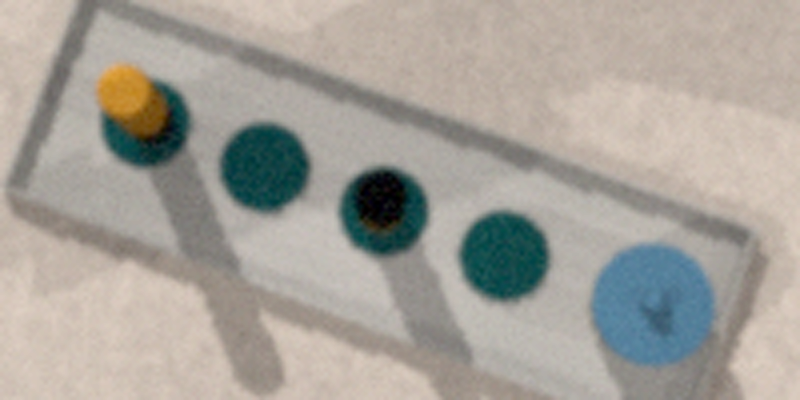

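Request:
{"api": "jog_arm", "payload": {
  "series": [
    [[0, 0, 2, 0, 0, 0.4, 4.8], [0, 0, 3.8, 0, 0, 0.4, 4.8], [0, 0, 3.8, 0, 0, 0.4, 4.8], [0, 0, 3.8, 0, 0, 0.4, 4.8]]
  ]
}}

```text
clock: 26.1
eef_pos: [429.2, 334.1, 63.1]
tcp_rot: [3.142, 0.0, -0.001]
contact_force: [-0.5, 0.0, 0.4]
opening: 0.562
```

```bash
python3 snap.py d2 120 315 40 410 150 40
```

```text
26.2 [429.4 334.5  63.5] [-3.141e+00 -1.000e-03 -1.000e-03] [0.2 0.3 0.4] 0.567
```

View pics/d2.png

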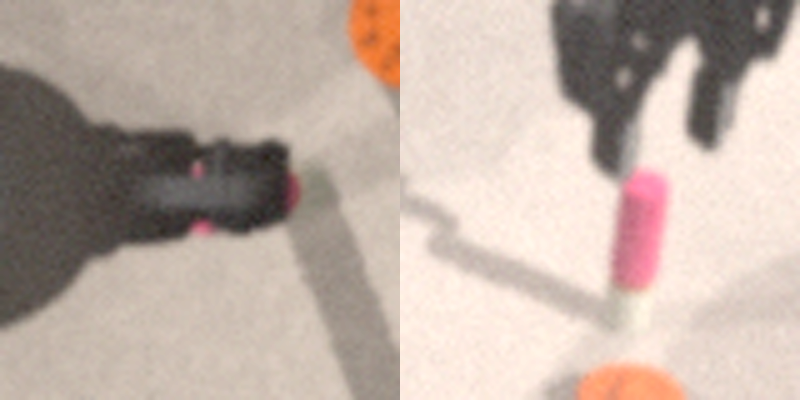

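Request:
{"api": "jog_arm", "payload": {
  "series": [
    [[0, 0.4, 0, 0, 0, 0, 4.8], [0, 0.4, 2.5, 0, 0, 0, 4.8], [0, 0.4, 2.5, 0, 0, 0, 4.8], [0, 0.4, 2.5, 0, 0, 0, 4.8]]
  ]
}}

```text
clock: 26.7
eef_pos: [429.1, 330.4, 38.5]
tcp_rot: [-3.141, -0.0, -0.001]
contact_force: [0.3, -0.1, -0.5]
opening: 0.563
```

```bash
python3 snap.py d3 120 315 40 410 150 40
```

```text
26.8 [429.4 330.6  38.8] [-3.141e+00 -1.000e-03 -1.000e-03] [0.4 0.1 0. ] 0.556
```

View pics/d3.png

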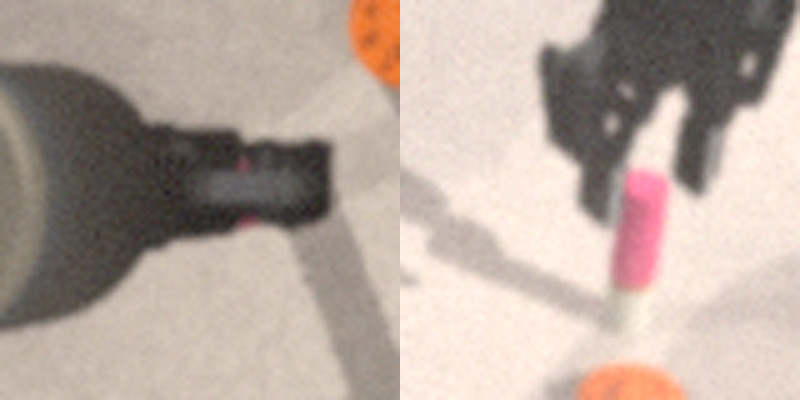

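Request:
{"api": "jog_arm", "payload": {
  "series": [
    [[-0.1, 0.1, 2, 0, 0, 0, 4.8], [-0.1, 0.1, 4, 0, 0, 0, 4.8], [-0.1, 0.1, 4, 0, 0, 0, 4.8], [-0.1, 0.1, 4, 0, 0, 0, 1.5], [-0.1, 0.1, 4, 0, 0, 0, 1.5]]
  ]
}}

```text
clock: 27.42
eef_pos: [428.6, 329.7, -1.0]
tcp_rot: [-3.141, -0.001, -0.001]
contact_force: [-0.2, -0.4, 3.2]
opening: 0.275
```

Request:
{"api": "jog_arm", "payload": {
  "series": [
    [[0, 0, 0, 0, 0, 0, 1.5], [0, 0, 0, 0, 0, 0, 1.5]]
  ]
}}

```text
clock: 27.68
eef_pos: [428.6, 329.7, -1.0]
tcp_rot: [-3.141, -0.001, -0.001]
contact_force: [-0.7, -1.0, 6.8]
opening: 0.274
```

```bash
python3 snap.py d4 120 315 40 410 150 40
```

```text
27.775 [428.6 329.7  -1. ] [-3.141e+00 -1.000e-03 -1.000e-03] [-0.5 -0.9  7.4] 0.275
```

View pics/d4.png

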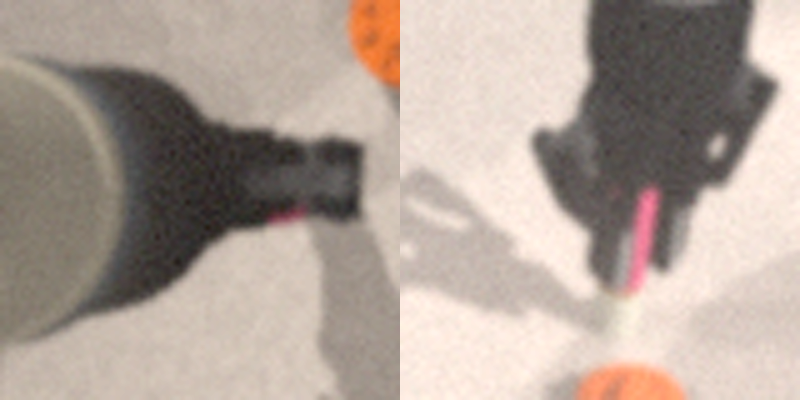

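```bash
python3 go.py 557.4 47 130 69
```

```text
27.77 [428.6 329.7  -1. ] [-3.141e+00 -1.000e-03 -1.000e-03] 0.275
[ 12.93  28.25 -13.11] [ -0.   -0.1 -69.1]
```

Request:
{"api": "jog_arm", "payload": {
  "series": [
    [[0, 0, -4, 0, 0, 0, 1.5], [0, 0, -9, 0, 0, 0, 1.5], [0, 0, -13, 0, 0, -10, 1.5], [12.9, 28.3, -13.1, 0, 0, -69, 1.5], [12.9, 28.3, -13.1, 0, 0, -69, 1.5]]
  ]
}}

```text
clock: 28.4
eef_pos: [476.0, 226.2, 129.6]
tcp_rot: [3.141, -0.002, 0.52]
contact_force: [1.2, -0.2, 0.1]
opening: 0.271
```

```bash
python3 go.py 557.4 47 130 69
```

```text
28.4 [476.  226.2 129.6] [ 3.141e+00 -2.000e-03  5.200e-01] 0.271
[-1.84 19.59 -0.04] [  0.1  -0.1 -39.2]
```

Request:
{"api": "jog_arm", "payload": {
  "series": [
    [[-1.8, 19.6, 0, 0, 0, -39.2, 1.5], [-1.8, 19.6, 0, 0, 0, -39.2, 1.5], [-1.8, 19.6, 0, 0, 0, -39.2, 1.5], [-1.8, 19.6, 0, 0, 0, -39.2, 1.5], [-1.8, 19.6, 0, 0, 0, -39.2, 1.5]]
  ]
}}

```text
clock: 29.02
eef_pos: [556.2, 45.3, 128.6]
tcp_rot: [3.141, -0.0, 1.194]
contact_force: [0.2, 0.3, -1.7]
opening: 0.275
```

Request:
{"api": "jog_arm", "payload": {
  "series": [
    [[0, 0, 0, 0, 0, 0, 1.5]]
  ]
}}

```text
clock: 29.15
eef_pos: [555.2, 47.5, 128.4]
tcp_rot: [-3.141, -0.0, 1.193]
contact_force: [-0.2, -0.9, -0.2]
opening: 0.274
```

```bash
python3 go.py 557.4 47 60 69; python3 snap.py d5 296 242 50 343 210 50
```

```text
29.15 [555.2  47.5 128.4] [-3.141 -0.     1.193] 0.274
[0.04 0.23 6.84] [-0.  -0.  -0.6]
29.25 [555.1  48.  128.4] [-3.141 -0.     1.196] [0.4 0.2 0.4] 0.273
```

View pics/d5.png

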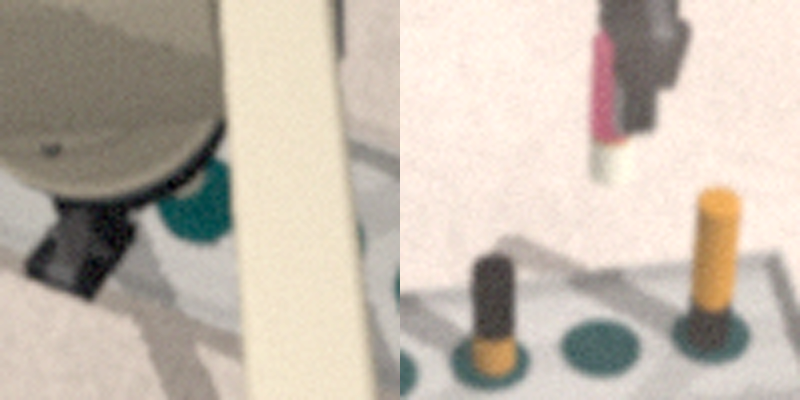

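Request:
{"api": "jog_arm", "payload": {
  "series": [
    [[0, 0.2, 5, 0, 0, 0, 1.5], [0, 0.2, 9, 0, 0, 0, 1.5], [0, 0.2, 10.5, 0, 0, 0, 1.5], [0, 0.2, 10.5, 0, 0, 0, 1.5], [0, 0.2, 10.5, 0, 0, 0, 1.5]]
  ]
}}

```text
clock: 29.88
eef_pos: [558.6, 46.6, 24.7]
tcp_rot: [3.14, -0.001, 1.197]
contact_force: [0.2, 0.2, 0.0]
opening: 0.274
```

```bash
python3 snap.py d6 296 242 50 343 230 40
```

```text
29.975 [558.7  46.4  24.8] [ 3.139e+00 -1.000e-03  1.196e+00] [0.4 0.1 0.2] 0.267
```

View pics/d6.png

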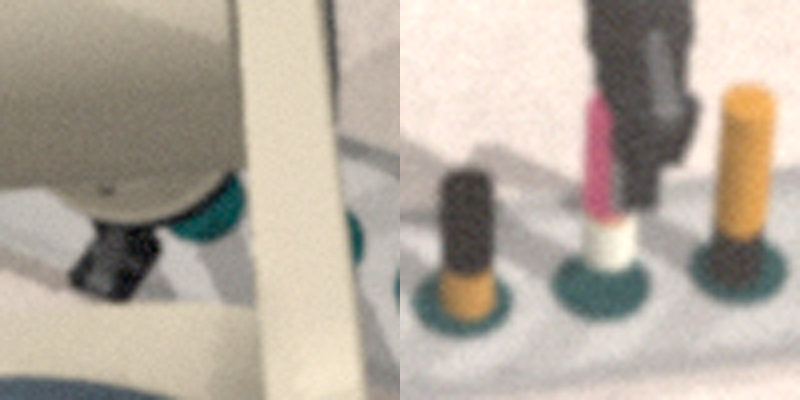

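Request:
{"api": "jog_arm", "payload": {
  "series": [
    [[-0.1, 0, 1.0, 0, 0, 0, 1.5], [-0.1, 0, 1.8, 0, 0, 0, 1.5], [-0.1, 0, 1.8, 0, 0, 0, 1.5]]
  ]
}}

```text
clock: 30.35
eef_pos: [556.6, 45.2, 4.6]
tcp_rot: [-3.141, 0.0, 1.196]
contact_force: [-0.5, -0.5, -0.5]
opening: 0.272
```

Request:
{"api": "jog_arm", "payload": {
  "series": [
    [[0, 0, 0.2, 0, 0, 0, 1.5], [0, 0, 0.2, 0, 0, 0, 1.5]]
  ]
}}

```text
clock: 30.6
eef_pos: [557.1, 45.2, 4.0]
tcp_rot: [-3.141, 0.0, 1.196]
contact_force: [-3.1, 0.2, 10.0]
opening: 0.27
```

Request:
{"api": "jog_arm", "payload": {
  "series": [
    [[0, 0, -0.05, 0, 0, 0, 4.8], [0, 0, -0.05, 0, 0, 0, 4.8], [0, 0, -3, 0, 0, 0, 4.8], [0, 0, -8, 0, 0, 0, 4.8], [0, 0, -11, 0, 0, 0, 4.8]]
  ]
}}

```text
clock: 31.22
eef_pos: [557.9, 45.4, 115.3]
tcp_rot: [3.14, -0.001, 1.196]
contact_force: [0.9, -0.4, -0.4]
opening: 0.563
```

```bash
python3 snap.py d7 296 242 50 343 230 40; python3 go.py 579 345 110 0
```

```text
31.325 [559.6  45.5 116.7] [ 3.136e+00 -3.000e-03  1.196e+00] [-0.5 -0.3  0.8] 0.565
31.32 [559.6  45.5 116.7] [ 3.136e+00 -3.000e-03  1.196e+00] 0.565
[28.59 -9.15  0.7 ] [ 0.2 -0.3 68.6]
```

View pics/d7.png

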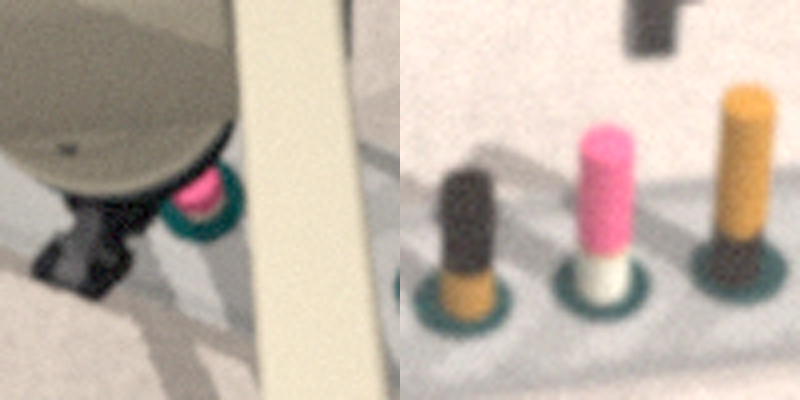

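Request:
{"api": "jog_arm", "payload": {
  "series": [
    [[28.6, -9.2, 0.5, 0, 0, 68.6, 4.8], [28.6, -9.2, 0.5, 0, 0, 68.6, 4.8], [28.6, -9.2, 0.5, 0, 0, 68.6, 4.8], [28.6, -9.2, 0.5, 0, 0, 68.6, 4.8], [28.6, -9.2, 0.5, 0, 0, 68.6, 4.8]]
  ]
}}

```text
clock: 31.95
eef_pos: [575.4, 346.9, 106.8]
tcp_rot: [3.141, 0.001, 0.284]
contact_force: [1.6, -0.4, -1.0]
opening: 0.561
```

```bash
python3 go.py 579 345 70 0
```

```text
31.95 [575.4 346.9 106.8] [3.141e+00 1.000e-03 2.840e-01] 0.561
[0.3  0.28 3.68] [ 0.   0.1 16.3]
```

Request:
{"api": "jog_arm", "payload": {
  "series": [
    [[0.3, 0.1, 1, 0, 0, 16.3, 4.8], [0.3, 0.1, 3.5, 0, 0, 16.3, 4.8], [0.3, 0.1, 3.7, 0, 0, 16.3, 4.8], [0.3, 0.1, 3.7, 0, 0, 16.3, 4.8]]
  ]
}}

```text
clock: 32.45
eef_pos: [579.0, 344.8, 71.0]
tcp_rot: [3.141, 0.001, 0.007]
contact_force: [-0.1, -0.2, -0.3]
opening: 0.562
```

```bash
python3 snap.py e1 110 225 50 465 180 40; python3 - <<'E'
from h import *
from rig import r
ct,cs=r.calibration('top'),r.calibration('scene')
im=cv2.imread('pics/e1_t.png')
m=comp(hsvmask(im,'gold'),(258,226));print('gold',m.sum(),top(ct,m,105))
m=comp(hsvmask(im,'pink'),(290,237));print('pink',m.sum(),top(ct,m,90))
m=comp(cv2.cvtColor(im,cv2.COLOR_BGR2HSV)[...,2]<32,(325,248));print('black',m.sum(),top(ct,m,75))
E
```

```text
32.55 [579.8 345.1  72.1] [-3.141e+00 -1.000e-03  6.000e-03] [ 0.1 -0.2 -0.2] 0.561
gold 224 (array([572.0691911 ,  91.67861059]), np.float64(22.03874130953728), np.float64(34.6719486092985))
pink 177 (array([549.85158727,  36.75420762]), np.float64(24.1494013104016), np.float64(27.77370388843442))
black 168 (array([527.49205486, -18.0890192 ]), np.float64(23.74103439926293), np.float64(30.644049937779144))
```

View pics/e1.png

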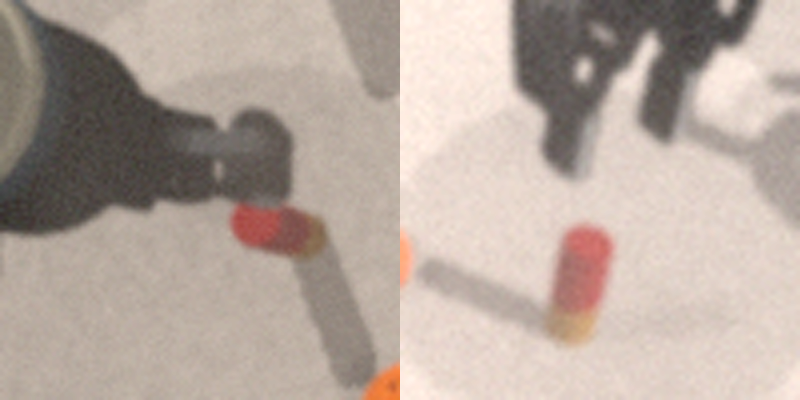

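Request:
{"api": "jog_arm", "payload": {
  "series": [
    [[0, 0.25, 2, 0, 0, 0.4, 4.8], [0, 0.25, 5, 0, 0, 0.4, 4.8], [0, 0.25, 5, 0, 0, 0.4, 4.8], [0, 0.25, 5, 0, 0, 0.4, 4.8]]
  ]
}}

```text
clock: 33.05
eef_pos: [579.5, 342.5, 21.6]
tcp_rot: [-3.141, -0.0, -0.002]
contact_force: [0.3, -0.6, 0.2]
opening: 0.565
```

```bash
python3 snap.py e2 120 225 40 465 190 40
```

```text
33.15 [580.  342.9  22.4] [-3.141e+00 -1.000e-03 -2.000e-03] [-0.6  0.1 -1.1] 0.559
```

View pics/e2.png

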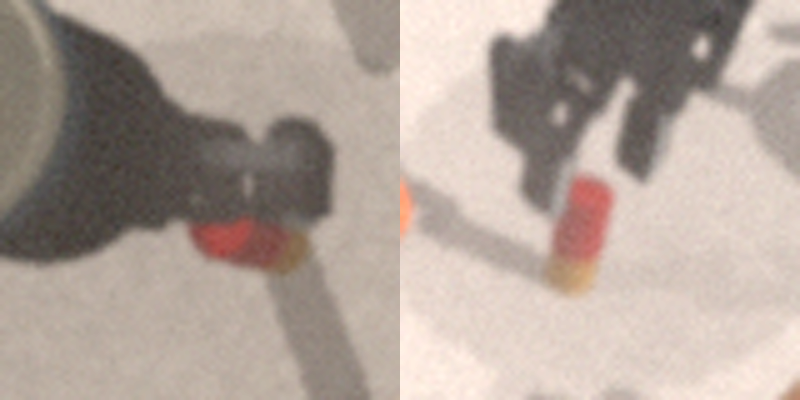

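Request:
{"api": "jog_arm", "payload": {
  "series": [
    [[-0.2, 0, 2, 0, 0, 0, 4.8], [-0.2, 0, 3.9, 0, 0, 0, 4.8], [-0.2, 0, 3.9, 0, 0, 0, 4.8], [-0.2, 0, 3.9, 0, 0, 0, 1.5], [-0.2, 0, 3.9, 0, 0, 0, 1.5]]
  ]
}}

```text
clock: 33.78
eef_pos: [577.7, 342.8, -17.2]
tcp_rot: [-3.141, -0.001, -0.002]
contact_force: [-0.1, -0.4, -0.3]
opening: 0.267
```

Request:
{"api": "jog_arm", "payload": {
  "series": [
    [[0, 0, 0, 0, 0, 0, 1.5], [0, 0, 0, 0, 0, 0, 1.5]]
  ]
}}

```text
clock: 34.02
eef_pos: [577.4, 342.6, -17.3]
tcp_rot: [-3.141, -0.0, -0.002]
contact_force: [-0.4, -0.1, -0.9]
opening: 0.276
```

```bash
python3 snap.py e3 120 225 40 465 190 40
```

```text
34.125 [577.3 342.6 -17.5] [-3.141e+00 -0.000e+00 -2.000e-03] [ 0.  -1.2  0.5] 0.271
```

View pics/e3.png

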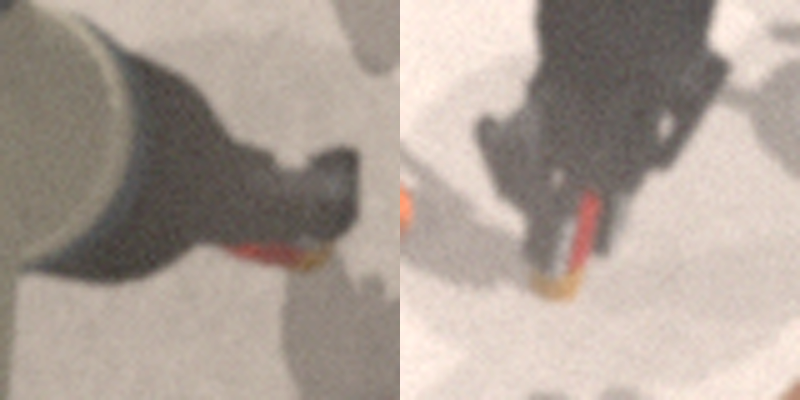

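```bash
python3 go.py 511.8 -71.9 108 69
```

```text
34.12 [577.3 342.6 -17.5] [-3.141e+00 -0.000e+00 -2.000e-03] 0.271
[ -6.48  41.46 -12.55] [  0.   -0.  -69.1]
```

Request:
{"api": "jog_arm", "payload": {
  "series": [
    [[0, 0, -4, 0, 0, 0, 1.5], [0, 0, -9, 0, 0, 0, 1.5], [0, 0, -12.5, 0, 0, -10, 1.5], [-6.6, 41.4, -12.5, 0, 0, -69, 1.5], [-6.6, 41.4, -12.5, 0, 0, -69, 1.5]]
  ]
}}

```text
clock: 34.75
eef_pos: [557.3, 218.3, 108.0]
tcp_rot: [3.141, -0.001, 0.556]
contact_force: [-0.0, -0.7, -0.8]
opening: 0.271
```

```bash
python3 go.py 511.8 -71.9 108 69
```

```text
34.75 [557.3 218.3 108. ] [ 3.141e+00 -1.000e-03  5.560e-01] 0.271
[-1.917e+01  2.226e+01 -2.000e-02] [  0.1  -0.1 -37.2]
```

Request:
{"api": "jog_arm", "payload": {
  "series": [
    [[-19.2, 22.3, 0, 0, 0, -37.2, 1.5], [-19.2, 22.3, 0, 0, 0, -37.2, 1.5], [-19.2, 22.3, 0, 0, 0, -37.2, 1.5], [-19.2, 22.3, 0, 0, 0, -37.2, 1.5], [-19.2, 22.3, 0, 0, 0, -37.2, 1.5]]
  ]
}}

```text
clock: 35.38
eef_pos: [509.1, -73.3, 107.7]
tcp_rot: [3.141, -0.0, 1.199]
contact_force: [0.3, -0.1, -0.0]
opening: 0.274
```

Request:
{"api": "jog_arm", "payload": {
  "series": [
    [[0, 0, 0, 0, 0, 0, 1.5]]
  ]
}}

```text
clock: 35.5
eef_pos: [508.9, -74.4, 107.6]
tcp_rot: [3.141, 0.0, 1.193]
contact_force: [-0.4, -0.1, -1.1]
opening: 0.274
```

```bash
python3 go.py 511.8 -71.9 8 69
```

```text
35.5 [508.9 -74.4 107.6] [3.141 0.    1.193] 0.274
[0.34 0.18 9.96] [ 0.   0.  -0.7]
```

Request:
{"api": "jog_arm", "payload": {
  "series": [
    [[0.3, 0.2, 3, 0, 0, 0, 1.5], [0.3, 0.2, 8, 0, 0, 0, 1.5], [0.3, 0.2, 10, 0, 0, 0, 1.5], [0.3, 0.2, 10, 0, 0, 0, 1.5]]
  ]
}}

```text
clock: 36.0
eef_pos: [511.4, -68.2, 6.0]
tcp_rot: [-3.139, 0.001, 1.198]
contact_force: [-0.5, 0.5, 0.9]
opening: 0.274
```

```bash
python3 snap.py e4 350 260 50 290 240 40
```

```text
36.1 [513.2 -68.7   7.9] [ 3.141 -0.     1.198] [-0.6  0.5 -0.6] 0.266
```

View pics/e4.png

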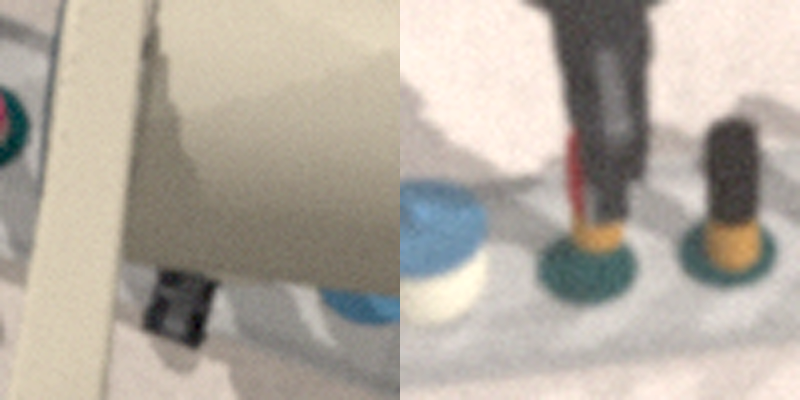

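Request:
{"api": "jog_arm", "payload": {
  "series": [
    [[-0.15, 0, 1.0, 0, 0, 0, 1.5], [-0.15, 0, 1.9, 0, 0, 0, 1.5], [-0.15, 0, 1.9, 0, 0, 0, 1.5]]
  ]
}}

```text
clock: 36.48
eef_pos: [511.8, -70.6, -12.1]
tcp_rot: [-3.141, 0.0, 1.197]
contact_force: [0.0, 0.6, 0.1]
opening: 0.268
```

Request:
{"api": "jog_arm", "payload": {
  "series": [
    [[0, 0, 0.15, 0, 0, 0, 1.5], [0, 0, 0.15, 0, 0, 0, 1.5]]
  ]
}}

```text
clock: 36.72
eef_pos: [512.0, -70.6, -12.5]
tcp_rot: [3.142, -0.0, 1.197]
contact_force: [-1.7, 0.4, 7.8]
opening: 0.271
```

Contact; release and rise.

Request:
{"api": "jog_arm", "payload": {
  "series": [
    [[0, 0, -0.05, 0, 0, 0, 4.8], [0, 0, -0.05, 0, 0, 0, 4.8], [0, 0, -3, 0, 0, 0, 4.8], [0, 0, -9, 0, 0, 0, 4.8], [0, 0, -13, 0, 0, 0, 4.8]]
  ]
}}

```text
clock: 37.35
eef_pos: [512.5, -70.7, 119.0]
tcp_rot: [3.14, -0.0, 1.197]
contact_force: [0.8, -0.8, 0.2]
opening: 0.556
```

```bash
python3 go.py 430 -300 160 0
```

```text
37.35 [512.5 -70.7 119. ] [ 3.14  -0.     1.197] 0.556
[-24.36   0.7   -4.1 ] [ 0.1 -0.1 68.6]
```

Request:
{"api": "jog_arm", "payload": {
  "series": [
    [[-22, 0, -4, 0, 0, 0, 4.8], [-22, 0, -4, 0, 0, 0, 4.8], [-22, 0, -4, 0, 0, 0, 4.8], [-22, 0, -4, 0, 0, 0, 4.8], [-22, 0, -4, 0, 0, 0, 4.8]]
  ]
}}

```text
clock: 37.98
eef_pos: [431.1, -277.5, 157.3]
tcp_rot: [3.141, 0.001, 1.194]
contact_force: [0.8, 0.3, -0.1]
opening: 0.56
```

```bash
python3 snap.py f1 326 253 30 316 250 30; python3 - <<'E'
from h import *
from rig import r
ct,cs=r.calibration('top'),r.calibration('scene')
im=cv2.imread('pics/f1_t.png');V=cv2.cvtColor(im,cv2.COLOR_BGR2HSV)
M={'red':(505.9,-78),'black':(528.3,-20),'pink':(550.4,37.9),'gold':(572.4,95.8)}
for n,k,h,p in[('red','red',60,(358,258)),('pink','pink',90,(290,237)),('gold','gold',105,(258,226))]:
    m=comp(hsvmask(im,k),p);c=top(ct,m,h);print(n,m.sum(),c[0].round(1),(c[0]-M[n]).round(1),c[1].round(1),c[2].round(1))
m=comp(V[...,2]<32,(325,248));c=top(ct,m,75);print('black',(c[0]-M['black']).round(1))
m=comp((V[...,0]>98)&(V[...,0]<118)&(V[...,1]>100),(394,276));ys,xs=np.nonzero(m);print('jar',cast(ct,np.c_[xs,ys],42).mean(0))
f=cv2.resize(im[190:310,230:430],(800,480),interpolation=2);cv2.imwrite('pics/f1z.png',np.clip(f*1.8,0,255).astype(np.uint8))
f=cv2.resize(cv2.imread('pics/f1_s.png')[180:300,220:420],(800,480),interpolation=2);cv2.imwrite('pics/f1y.png',np.clip(f*1.8,0,255).astype(np.uint8))
E
```

```text
38.075 [ 431.4 -275.2  156.6] [-3.141 -0.     1.196] [0.3 0.1 0. ] 0.559
red 167 [507.  -74.4] [1.1 3.6] 24.8 25.8
pink 176 [549.8  36.9] [-0.6 -1. ] 24.3 27.8
gold 223 [572.4  91.9] [-0.  -3.9] 22.0 34.9
black [-0.7  2.2]
jar [ 480.82570799 -143.0767253 ]
```

View pics/f1z.png

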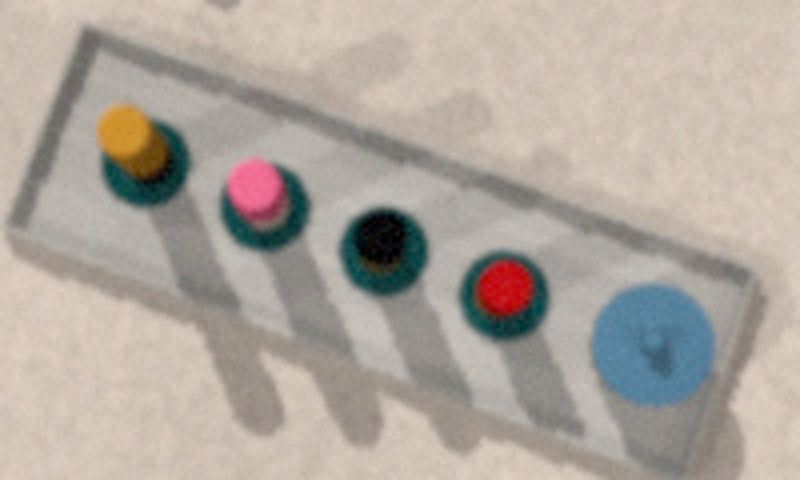

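View pics/f1y.png

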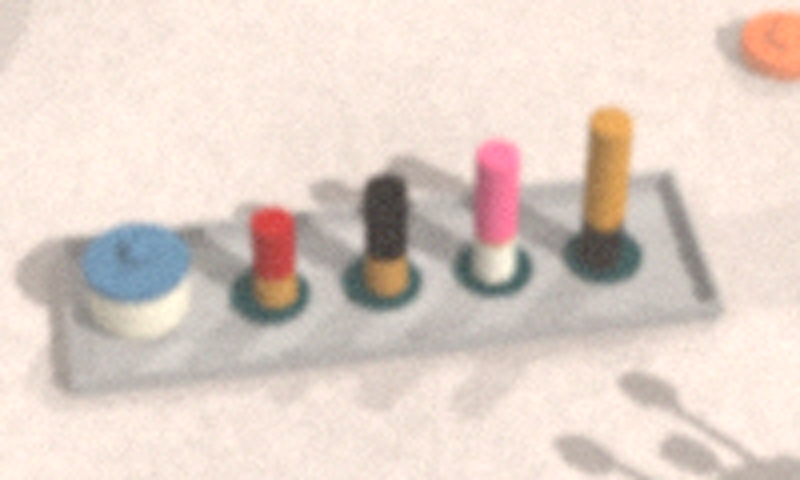

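```bash
python3 - <<'E'
from h import *
from rig import r
ct,cs=r.calibration('top'),r.calibration('scene')
f=lambda q:((q-[230,190])*4).round(0)
g=lambda q:((q-[220,180])*4).round(0)
for n,m,s,h in[('red',(505.9,-78),(509.8,-77.8),60),('black',(528.3,-20),(532.4,-20.2),75),('pink',(550.4,37.9),(554.6,37.8),90),('gold',(572.4,95.8),(576.8,95.5),105)]:
    print(n,f(proj(ct,[*m,5])),f(proj(ct,[*m,h])),f(proj(ct,[m[0]+5,m[1],h])),'scene',g(proj(cs,[*s,5])),g(proj(cs,[*s,h])))
E
```

```text
red [[503. 295.]] [[512. 288.]] [[512. 277.]] scene [[268. 292.]] [[264. 219.]]
black [[382. 249.]] [[384. 237.]] [[383. 226.]] scene [[380. 280.]] [[379. 186.]]
pink [[263. 205.]] [[251. 185.]] [[251. 173.]] scene [[491. 266.]] [[496. 152.]]
gold [[144. 161.]] [[115. 131.]] [[115. 120.]] scene [[601. 253.]] [[613. 117.]]
```

```bash
python3 - <<'E'
from rig import r
s=r.sense();print(s['clock'],s['contact_force']);print(r.sign_off())
E
```

```text
38.075 [0.31766603 0.14681373 0.04417372]
the job is handed in; nothing more can be done
None
```

All four lipsticks stand upright on the tray marks in height order, with red next to the jar, then black, pink and gold. I handed the job in at 38.1 s of the 96 s allowed, with the gripper open and clear of everything.

**Centring:** in the last top-camera picture each lipstick sits fully on its mark, but not dead centre.

| Lipstick | Distance from mark centre | Direction along the row |
|---|---|---|
| Red | about 3.5 mm | away from the jar |
| Black | about 2 mm | away from the jar |
| Pink | about 1 mm | towards the jar |
| Gold | about 4 mm | towards the jar |

I left red and gold as they were, because gripping them again seemed riskier than the small gain.

**Jar:** its measured position moved by only about 0.2 mm between the first and last pictures, which is within measuring error.

**Checks that disagreed:**
- **Arm position:** the reported TCP was wrong compared with the cameras and with pressing the shut fingers on the vanity. It read about 39 mm too low and was off by about 10 mm along the tool's x axis. I allowed for this from the touch, the camera views and the contact force when setting each lipstick down.
- **Cameras:** the two cameras disagreed by about 4 mm in x, and by 2–3 mm along the row in the final check.

The highest force I saw reported was about 27 N, when black touched down on its mark.

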